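# Set the viewing rest to its middle click and lean the scale bar on it

### The job

The freshly marked scale bar is to be read on the viewing rest. First pull the knob of the rest's toe stop out to its middle click; then take the long graduated bar out of the rack and lean it on the rest: foot on the base plate and against the toe stop, top end against the back wall, standing square and near the middle of the stop, graduated face outwards, and let go. Leave the short bar and the things lying around where they are.

Things in the scene. Friction and masses are not known exactly. Their poses are not given: they have to be found in the camera images.
- rest: Viewing rest, grey-painted plate, fixed to the bench: base plate 208 x 90 mm, its top 10 mm above the bench; upright back wall 90 wide, top 215 mm above the bench. Origin on the bench; x points back to the wall, y to its left, z up. Base spans x -98..+110 mm; front face of the wall at x = +60. Dark click housing at x -97..-77, 56 wide, top 50 mm above the bench.
- toe (a joint): Slide of the toe stop and its rod, m: 0 = pushed fully in, 0.040 = pulled fully out; pulling moves it along the rest's -x. Sprung clicks at 0, 0.020 (middle) and 0.040; it jumps over a hump half-way between clicks, about 6 N to pull, and is drawn into the nearest click when let go.
- knob_centre (a point): Centre of the black knob at the front end of the rod: round, 26 mm diameter, 23 mm long, rod axis along the rest's x, 34 mm above the bench; moves with the toe stop. The housing's front face is 30 mm behind this point when fully in. Can be pinched from above across the rest's y.
- stop_face (a point): Foot of the toe stop's face that looks to the wall, on the base plate (10 mm above the bench), at the middle of its width; axes as the rest. Steel stop 64 mm wide, 20 mm high (tongue in the middle 33). At the middle click it is 104 mm from the wall, so the 200 mm bar leans at 62 degrees to the base.
- rack: Grey plastic bar rack, fixed: two combs 20 mm thick, 100 wide, 25 high, at x = -58 and +58 mm, open between them. Origin on the bench under its middle. Slots along x at y = -30 and +30, 15 mm wide, floor 9 mm up; a bar stands on its long edge in each, to be lifted straight up. Bare bench to lay a bar on: about x 0.49, y 0.165, bar pointing ahead.
- scale_bar_centre (a point): Centre of the aluminium scale bar, 200 x 36 x 12 mm, about 0.23 kg, one wide face with black graduation lines, a small hole near each end. Own x along its length, y out of the graduated wide face, z across its width. In the rack it stands on edge (z up), graduated face to the rack's +y (left). To lean it must be held across its width: lay it flat and take it again.
- scale_bar_end_a (a point): Middle of the scale bar's end face at its own x = -100 mm; axes as the bar. Either end may be the foot.
- scale_bar_end_b (a point): Middle of the scale bar's end face at its own x = +100 mm; axes as the bar.
- short_bar_centre (a point): Centre of the short plain bar, 150 x 36 x 12 mm, no graduation, on edge in the other slot of the rack; stays there.
- coupling_a: White coupling standing up, 33 mm diameter, 46 high; bystander, origin under its middle.
- coupling_b: A second white coupling of the same size; bystander, origin under its middle.

How it is judged:
By the outcome, as a careful person would: the job done as asked, in the order asked, and still so for the second after the job is handed in, with the robot touching nothing.
It also fails if it takes over 67 s, if anything falls off the work surface, if the arm or the gripper's body presses on something with over 40 N, if the wrist force passes 120 N, or if a joint passes its speed limit or range.

### The arm

A 6-joint arm with a two-finger parallel gripper is mounted at the origin on a cart in front of the work surface, level with it; the furniture and walls round the work are solid. World frame = base frame: x ahead of the robot, y to its left, z up, the work surface at z = 0. Lengths are in m, angles in rad, forces in N, time in s.
With the tool pointing down it reaches from about 0.325 to 0.775 m from the base axis. Payload 5.5 kg.
Tool frame: the origin (TCP) lies on the centre line of the jaws, within the pads' length; the fingertips stand 19 mm ahead of it and the grasp point (between the pads) is the TCP; z points along the fingers, y is the direction in which the jaws open and shut (so a half turn about z gives the same grasp; the last joint's range is limited). The gripper opens to 85 mm and grips with 20 to 120 N. Pads are 22 mm wide; open, the fingers measure 114 mm over their backs; the gripper's body (76 mm by 85 mm) begins 54 mm behind the grasp point. The pads swing forward as they close: fully open they stand 13 mm farther back than shut.
Start: joints at [1.053, 0.091, 1.231, -0, 1.82, -0.057], TCP at [0.267, 0.537, 0.25] pointing down, gripper open.
Joint ranges: [-2.87, 2.87], [-0.86, 2.18], [0.17, 2.46], [-1.51, 4.65], [0.06, 2.69], [-2.65, 2.65]. Speed limits (rad/s): [2.57, 2.57, 3.01, 3.14, 3.14, 3.14].

### API

Orientations are given as a 3x3 rotation matrix whose columns are the frame's x, y, z axes.
In Python, from workcell import telemetry, eyes, ticket gives the robot as it stands.
- The arm moves only by the shell command python3 -m creep 'ROWS' [FORCE]. ROWS is a JSON object of lists of equal length, an entry for each row: "translation": the shift along the world's x, y, z in units of 25 mm (1.0 is 25 mm), a list of three; "angular": the turn, a rotation vector about the world's x, y, z in units of 5 degrees (1.0 is 5 degrees), a list of three; "gripper": the closure, from 0 (fully open) to 1 (shut). In form: {"translation": [[tx, ty, tz], ...], "angular": [[wx, wy, wz], ...], "gripper": [gripper, ...]}. A call has 1 to 10 rows; each row is the pose to reach, as a shift and turn from the pose commanded when the call began; what a row does not reach only later rows make up. A row lasts 1/12 s, in which the tool goes at most 41.7 mm and 7.16 degrees, less where a joint would pass 70% of its speed; a pose out of reach is approached as far as the arm can. A call with a gripper value outside its range is refused whole. The fingers move at their own pace and stop on an object; FORCE is the grip in N (left out, the last holds). Time passes only in rows, so rows that repeat a pose let the fingers close. It gives the time, the measured TCP pose, the force and the opening at its end, in the units of the state.
- telemetry.get_obs(): the state, without advancing time (a new reading comes with each control period).
- eyes.snapshot(name): name is "scene" or "top" or "wrist"; returns the picture (480x640x3 uint8, red, green, blue); there is no depth.
- eyes.camera_params(name): a dict with "intrinsics" (3x3 intrinsics, pixels), "position" and "rotation" of the camera in the world; the wrist camera has in their place "T_tool_cam" (4x4, takes a point from camera to tool coordinates, whose origin is the TCP and whose axes are the flange's). Camera axes: x right, y up, looking along -z (the intrinsics and any distortion apply to the point x, -y, -z); pixel columns grow to the right and rows downward; lengths in m; the calibration is good to about 2 mm. A picture is of the moment at which its call begins: read the wrist's pose just before it. camera_params takes no time and is no camera call.
- ticket.job_done(): hands the job in, once; it reports no verdict.
The state is a dict: "time": time; "joint_positions": joint angles; "dq": joint speeds; "joint_efforts": joint torques, N m; "ee_pos": TCP position; "tool_rot": TCP orientation; "wrist_force": force on the tool from outside, world axes, zero at the start; "wrist_torque": the same for the moment, N m; "finger_gap": finger opening in m.
Only numpy, scipy, OpenCV 4.12 (cv2) and the standard library are available. Lean on these libraries where they do the work, as an engineer would, in place of code of your own. Each camera call takes 0.05 s, during which the arm holds its last target.

## Working session

There is one attempt and no reset: what is moved stays moved. The work goes in short steps, Python scripts to look and compute and a shell command to move; the robot and the scene stay as the last step left them, time stands still between calls to the robot, and variables do not carry over. Pictures are saved under pics/ and viewed, and the job is handed in when it is done.

```bash
ls; mkdir -p pics
python3 - <<'E'
from workcell import telemetry, eyes
import cv2, numpy as np
o=telemetry.get_obs(); print(o)
for n in ["scene","top","wrist"]:
    p=eyes.camera_params(n); print(n,{k:np.round(v,4).tolist() if not isinstance(v,str) else v for k,v in p.items()})
for n in ["scene","top"]:
    cv2.imwrite(f"pics/{n}0.png",eyes.snapshot(n)[:,:,::-1])
E
```

```text
pics
{'time': 0.0, 'joint_positions': array([ 1.05332243e+00,  9.18530740e-02,  1.23191057e+00, -2.09463705e-05,
        1.81980777e+00, -5.67190128e-02]), 'dq': array([-0.00071577,  0.00079028,  0.00123558, -0.00100731,  0.00187152,
       -0.00168154]), 'joint_efforts': array([-1.10738878e-03, -4.58722043e+01, -4.18021774e+01, -2.61412242e-04,
        1.17688661e-02, -2.97774852e-05]), 'ee_pos': array([0.26666541, 0.53719856, 0.24914036]), 'tool_rot': array([[-8.95714781e-01,  4.44628055e-01, -9.61222610e-04],
       [ 4.44629084e-01,  8.95713116e-01, -1.72972541e-03],
       [ 9.18952536e-05, -1.97672815e-03, -9.99998042e-01]]), 'wrist_force': array([ 0.51337955, -0.01118787, -0.28048978]), 'wrist_torque': array([ 0.00493297, -0.0111084 , -0.04868814]), 'finger_gap': 0.08541175446673298}
scene {'intrinsics': [[609.9862, 0.0, 318.3304], [0.0, 609.9862, 249.0026], [0.0, 0.0, 1.0]], 'position': [0.0764, -0.4352, 0.4295], 'rotation': [[0.7955, 0.2442, -0.5546], [-0.6059, 0.3175, -0.7294], [-0.002, 0.9163, 0.4005]]}
top {'intrinsics': [[495.0443, 0.0, 325.0145], [0.0, 495.0443, 244.8289], [0.0, 0.0, 1.0]], 'position': [0.5272, 0.2244, 0.8975], 'rotation': [[0.0034, 0.9951, -0.0986], [-1.0, 0.0042, 0.0073], [0.0077, 0.0985, 0.9951]]}
wrist {'intrinsics': [[378.2619, 0.0, 320.2495], [0.0, 378.2619, 244.2787], [0.0, 0.0, 1.0]], 'T_tool_cam': [[-0.0006, 0.9584, 0.2853, 0.0723], [1.0, 0.0005, 0.0006, -0.0006], [0.0004, 0.2853, -0.9584, -0.1233], [0.0, 0.0, 0.0, 1.0]]}
```

View pics/scene0.png

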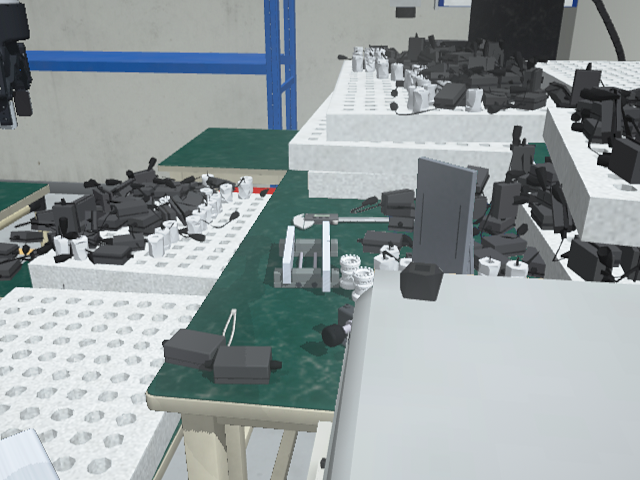

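View pics/top0.png

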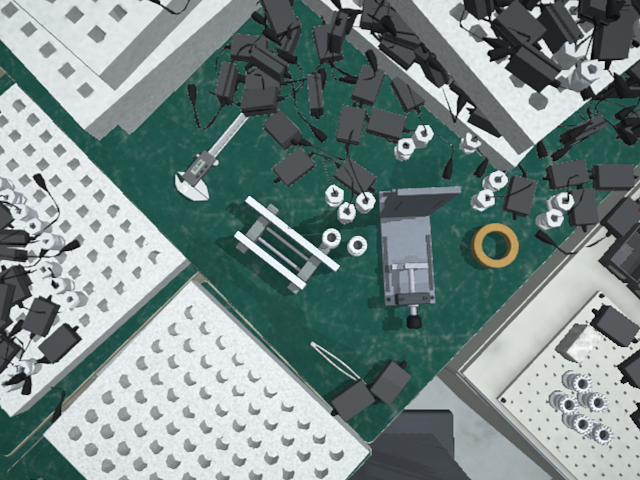

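The top view shows the rack at about (285,243), with two bars in it. The rest is at about (408,245), its wall at the top (420,200) and the knob at (414,322). Two couplings stand near (331,239) and (357,245). I'll zoom in next.

```bash
cat > h.py <<'E'
import numpy as np, cv2
from workcell import telemetry, eyes
def cam(n,obs=None):
    p=eyes.camera_params(n); K=np.array(p["intrinsics"])
    if n=="wrist":
        o=obs or telemetry.get_obs(); T=np.eye(4);T[:3,:3]=o["tool_rot"];T[:3,3]=o["ee_pos"]
        M=T@np.array(p["T_tool_cam"]); return K,M[:3,3],M[:3,:3]
    return K,np.array(p["position"]),np.array(p["rotation"])
def plane(c,uv,z):
    K,P,R=c; uv=np.atleast_2d(uv).astype(float)
    d=np.c_[(uv[:,0]-K[0,2])/K[0,0],-(uv[:,1]-K[1,2])/K[1,1],-np.ones(len(uv))]@R.T
    return P+d*((z-P[2])/d[:,2])[:,None]
def proj(c,X):
    K,P,R=c; q=(np.atleast_2d(X)-P)@R; return np.c_[K[0,2]+K[0,0]*q[:,0]/-q[:,2],K[1,2]-K[1,1]*q[:,1]/-q[:,2]]
def crop(im,x0,y0,x1,y1,s,fn):
    cv2.imwrite(fn,cv2.resize(im[y0:y1,x0:x1,::-1],None,fx=s,fy=s,interpolation=cv2.INTER_CUBIC))
E
python3 - <<'E'
import cv2
from h import *
t=cv2.imread("pics/top0.png")[:,:,::-1]
crop(t,225,180,475,340,3.2,"pics/t1.png")
s=cv2.imread("pics/scene0.png")[:,:,::-1]
crop(s,260,150,480,360,2.8,"pics/s1.png")
E
```

```text
(no output)
```

View pics/t1.png

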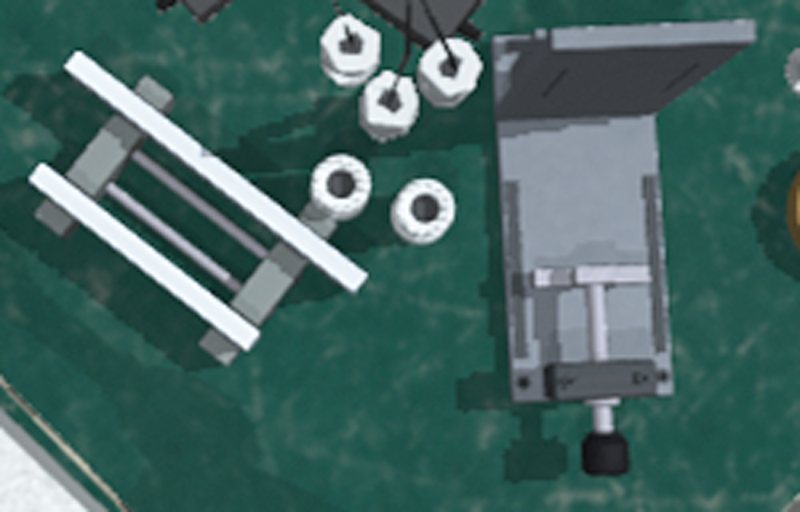

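View pics/s1.png

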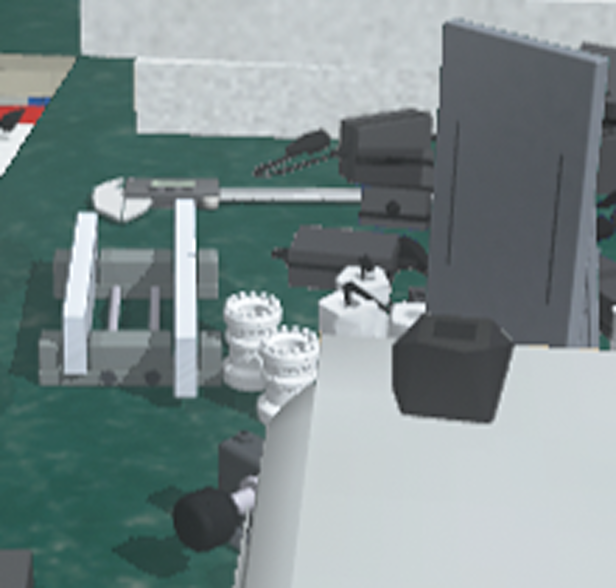

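Run:
```python
import cv2
from h import *
t=cv2.imread("pics/top0.png"); c=cam("top")
# bars: bright
g=t.min(2); m=(g>205).astype(np.uint8); m[:, :230]=0; m[:,345:]=0; m[:190]=0;m[300:]=0
cs,_=cv2.findContours(m,cv2.RETR_EXTERNAL,cv2.CHAIN_APPROX_NONE)
for k in cs:
    if len(k)<60: continue
    r=cv2.minAreaRect(k); b=cv2.boxPoints(r); print("bar px",np.round(r[0],1),np.round(r[1],1),round(r[2],1))
    w=plane(c,b,0.045); print(np.round(w,4).tolist()); d=w-np.roll(w,1,0); print("len",np.round(np.linalg.norm(d,axis=1),4),"ctr",np.round(w.mean(0),4), "yaw",np.round(np.degrees(np.arctan2(d[:,1],d[:,0])),2))
# rest by corners
f=lambda p:(np.array(p)/3.2+[225,180])
for n,p,z in [("LF",(513,402),.01),("RF",(673,396),.01),("LW",(499,120),.01),("RW",(656,114),.01),("wallTL",(497,37),.215),("wallTR",(754,22),.215),("knob",(605,455),.034),("knobtip",(606,474),.04),("stopL",(535,277),.03),("stopR",(650,274),.03),("coupA",(341,184),.046),("coupB",(426,208),.046)]:
    print(n,np.round(plane(c,f(p),z)[0],4))
```

```text
bar px [269.6 259.7] [85.9  6.5] 38.0
[[0.6266, 0.3761, 0.045], [0.6356, 0.3694, 0.045], [0.5447, 0.2514, 0.045], [0.5359, 0.2582, 0.045]]
len [0.1487 0.0112 0.1489 0.0111] ctr [0.5857 0.3138 0.045 ] yaw [  52.44  -36.86 -127.6   142.31]
bar px [292.1 233.1] [114.    6.2] 37.9
[[0.6885, 0.3576, 0.045], [0.6972, 0.3511, 0.045], [0.5756, 0.1939, 0.045], [0.5671, 0.2005, 0.045]]
len [0.1986 0.0109 0.1988 0.0107] ctr [0.6321 0.2758 0.045 ] yaw [  52.3   -36.66 -127.74  142.24]
bar px [334.  195.5] [11. 16.] 90.0
[[0.708, 0.2168, 0.045], [0.7082, 0.1888, 0.045], [0.6886, 0.1888, 0.045], [0.6885, 0.2167, 0.045]]
len [0.0195 0.028  0.0195 0.0279] ctr [0.6983 0.2027 0.045 ] yaw [   0.19  -89.71 -180.     90.28]
LF [0.5067 0.1101 0.01  ]
RF [0.5103 0.0208 0.01  ]
LW [0.6653 0.1167 0.01  ]
RW [0.6691 0.0275 0.01  ]
wallTL [0.6701 0.1421 0.215 ]
wallTR [0.6774 0.0292 0.215 ]
knob [0.4789 0.0637 0.034 ]
knobtip [0.4692 0.0644 0.04  ]
stopL [0.5752 0.1    0.03  ]
stopR [0.5771 0.0368 0.03  ]
coupA [0.6243 0.2069 0.046 ]
coupB [0.6114 0.1609 0.046 ]
```

Both bars measure as expected (200 and 150 mm), with yaw about 52.3°. The rest's yaw is about 2.35° and its origin about (0.606, 0.0695). The knob sits at rest x of about -0.128, so it is fully in. I'll head for a point above the knob.

```bash
python3 -m creep '{"translation":[[8.5,-18.9,0],[8.5,-18.9,0],[8.5,-18.9,0],[8.5,-18.9,0],[8.5,-18.9,0],[8.5,-18.9,0],[8.5,-18.9,0],[8.5,-18.9,0],[8.5,-18.9,0],[8.5,-18.9,0]],"angular":[[0,0,-30.3],[0,0,-30.3],[0,0,-30.3],[0,0,-30.3],[0,0,-30.3],[0,0,-30.3],[0,0,-30.3],[0,0,-30.3],[0,0,-30.3],[0,0,-30.3]],"gripper":[0,0,0,0,0,0,0,0,0,0]}'
python3 - <<'E'
from h import *
o=telemetry.get_obs(); R=o["tool_rot"]; print(o["time"],o["ee_pos"],np.degrees(np.arctan2(R[1,0],R[0,0])),R[:,2],o["joint_positions"])
cv2.imwrite("pics/w1.png",eyes.snapshot("wrist")[:,:,::-1])
E
```

```text
time: 0.93
ee_pos: [0.4379, 0.1555, 0.25]
tool_rot: [[0.145, 0.989, -0.0], [0.989, -0.145, -0.0], [-0.0, -0.0, -1.0]]
wrist_force: [1.7, 0.8, -0.7]
finger_gap: 0.0854
0.9333 [0.43786701 0.1554517  0.25001913] 81.63844451338764 [-1.37251392e-04 -1.27677479e-05 -9.99999990e-01] [ 2.67883624e-01 -2.73536121e-01  1.57399269e+00  2.49229639e-05
  1.84127182e+00  4.13826957e-01]
```

View pics/w1.png

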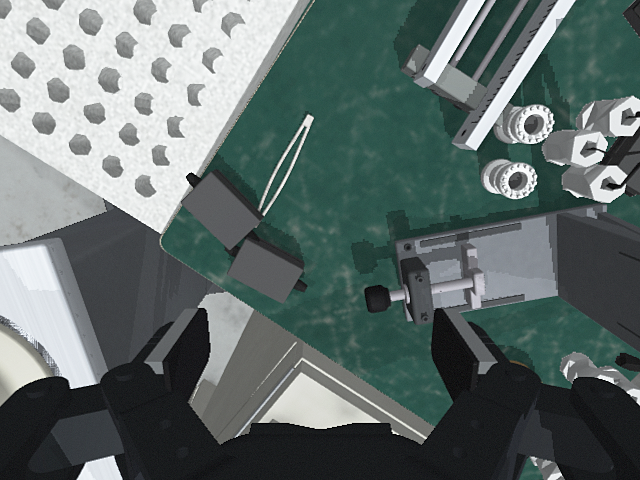

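Run:
```python
from h import *
t=cv2.imread("pics/w1.png")[:,:,::-1]
crop(t,390,0,640,330,1.8,"pics/w1c.png")
```

```text
(no output)
```

View pics/w1c.png

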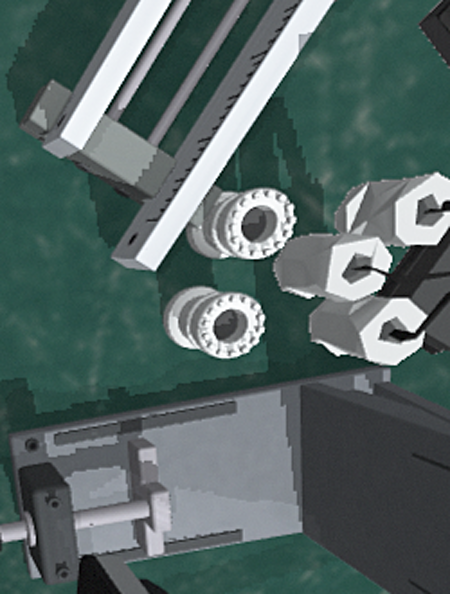

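The wrist view shows graduation ticks on the long bar's face towards the short bar, so the graduated normal is at yaw about 142°. The knob is at pixel (376,298). I'll cross-check that position against the top view.

Run:
```python
from h import *
o=dict(ee_pos=np.array([0.43786701,0.1554517,0.25001913]),tool_rot=np.array([[0.1454,0.9894,-0.0001],[0.9894,-0.1454,0],[0,0,-1]]))
c=cam("wrist",o)
f=lambda p:np.array(p)/1.8+[390,0]
for n,p,z in [("knob",(376*1.8-702,298*1.8),.034),("LF",(12,434),.01),("RF",(32,578),.01),("LW",(301,388),.01),("RW",(301,535),.01),("couplB",(232,325),.046),("couplA",(258,222),.046),("barend",(136,258),.045)]:
    print(n,np.round(plane(c,f(p),z)[0],4))
```

```text
knob [0.4796 0.0644 0.034 ]
LF [0.5087 0.1116 0.01  ]
RF [0.5126 0.0213 0.01  ]
LW [0.6669 0.1146 0.01  ]
RW [0.6695 0.026  0.01  ]
couplB [0.6116 0.1617 0.046 ]
couplA [0.6233 0.2073 0.046 ]
barend [0.5677 0.1994 0.045 ]
```

```bash
python3 -m creep '{"translation":[[1.65,-3.67,-3],[1.65,-3.67,-3],[1.65,-3.67,-3],[1.65,-3.67,-3],[1.65,-3.67,-3],[1.65,-3.67,-3],[1.65,-3.67,-3],[1.65,-3.67,-3],[1.65,-3.67,-3],[1.65,-3.67,-3]],"angular":[[0,0,-15.86],[0,0,-15.86],[0,0,-15.86],[0,0,-15.86],[0,0,-15.86],[0,0,-15.86],[0,0,-15.86],[0,0,-15.86],[0,0,-15.86],[0,0,-15.86]],"gripper":[0.3,0.3,0.3,0.3,0.3,0.3,0.3,0.3,0.3,0.3]}'
python3 - <<'E'
from h import *
o=telemetry.get_obs(); R=o["tool_rot"]; print(o["time"],o["ee_pos"],np.degrees(np.arctan2(R[1,0],R[0,0])),R[:,2],o["finger_gap"])
cv2.imwrite("pics/w2.png",eyes.snapshot("wrist")[:,:,::-1])
E
```

```text
time: 1.82
ee_pos: [0.4787, 0.0659, 0.1748]
tool_rot: [[0.985, 0.174, -0.001], [0.174, -0.985, 0.0], [-0.001, -0.0, -1.0]]
wrist_force: [0.4, 0.6, 0.1]
finger_gap: 0.0598
1.8167 [0.47870839 0.06589111 0.17475999] 10.042943127441431 [-9.76628989e-04  1.12376985e-05 -9.99999523e-01] 0.05982819412501103
```

View pics/w2.png

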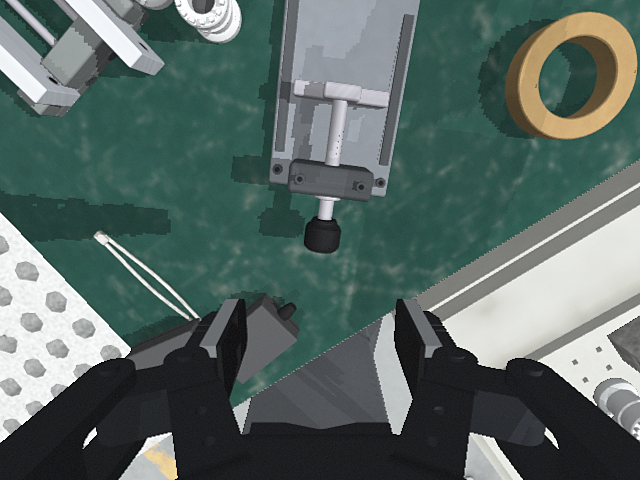

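Run:
```python
from h import *
c=cam("top")
print(plane(c,[[410,372],[388,360],[370,385]],0.03))
c=cam("wrist"); print(plane(c,[[322,236],[322,252],[305,236],[340,236]],0.034), plane(c,[[292,318],[265,292]],0.03))
```

```text
[[0.39393515 0.0711427  0.03      ]
 [0.41411313 0.10882662 0.03      ]
 [0.37194177 0.14009695 0.03      ]]
[[0.47899681 0.06390882 0.034     ]
 [0.46702418 0.06187255 0.034     ]
 [0.47695433 0.07603386 0.034     ]
 [0.48115964 0.05106935 0.034     ]] [[0.40831219 0.0757319  0.03      ]
 [0.42673851 0.09938266 0.03      ]]
```

```bash
python3 -m creep '{"translation":[[0,-0.08,0],[0,-0.08,0],[0,-0.08,-1],[0,-0.08,-2],[0,-0.08,-3],[0,-0.08,-4],[0,-0.08,-5],[0,-0.08,-5.5],[0,-0.08,-5.5]],"angular":[[0,0,-1.53],[0,0,-1.53],[0,0,-1.53],[0,0,-1.53],[0,0,-1.53],[0,0,-1.53],[0,0,-1.53],[0,0,-1.53],[0,0,-1.53]],"gripper":[0.35,0.35,0.35,0.35,0.35,0.35,0.35,0.35,0.35]}'
python3 - <<'E'
from h import *
cv2.imwrite("pics/w3.png",eyes.snapshot("wrist")[:,:,::-1])
E
```

```text
time: 2.62
ee_pos: [0.4766, 0.0637, 0.0341]
tool_rot: [[0.999, 0.051, -0.007], [0.051, -0.999, -0.0], [-0.007, 0.0, -1.0]]
wrist_force: [0.5, 0.6, -0.2]
finger_gap: 0.0559
```

View pics/w3.png

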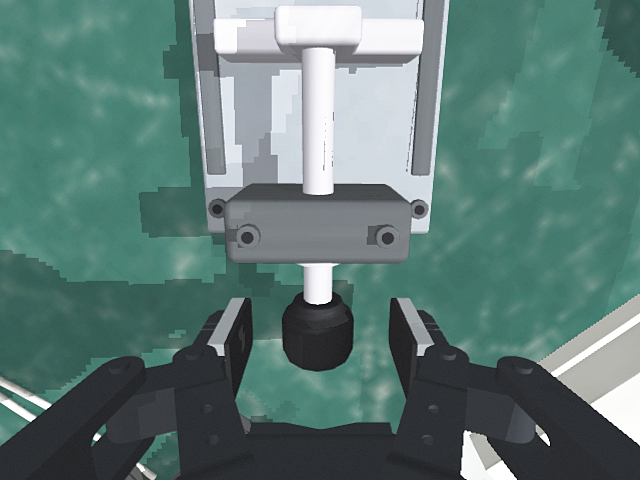

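The knob at (318,335) sits between the pads, so I'll pinch it.

```bash
python3 -m creep '{"translation":[[0,0,0],[0,0,0],[0,0,0],[0,0,0],[0,0,0],[0,0,0]],"angular":[[0,0,0],[0,0,0],[0,0,0],[0,0,0],[0,0,0],[0,0,0]],"gripper":[0.9,0.9,0.9,0.9,0.9,0.9]}' 50
```

```text
time: 3.17
ee_pos: [0.4804, 0.0648, 0.0402]
tool_rot: [[0.999, 0.048, 0.004], [0.048, -0.999, 0.002], [0.004, -0.002, -1.0]]
wrist_force: [-0.6, 5.5, 6.2]
finger_gap: 0.0245
```

```bash
python3 -m creep '{"translation":[[-0.1,-0.004,0],[-0.25,-0.01,0],[-0.4,-0.017,0],[-0.55,-0.023,0],[-0.7,-0.03,0],[-0.8,-0.033,0],[-0.8,-0.033,0],[-0.8,-0.033,0],[-0.8,-0.033,0]],"angular":[[0,0,0],[0,0,0],[0,0,0],[0,0,0],[0,0,0],[0,0,0],[0,0,0],[0,0,0],[0,0,0]],"gripper":[0.9,0.9,0.9,0.9,0.9,0.9,0.9,0.9,0.9]}' 50
python3 - <<'E'
from h import *
cv2.imwrite("pics/w4.png",eyes.snapshot("wrist")[:,:,::-1])
E
```

```text
time: 3.92
ee_pos: [0.4608, 0.0639, 0.0402]
tool_rot: [[0.999, 0.048, 0.005], [0.048, -0.999, 0.002], [0.006, -0.002, -1.0]]
wrist_force: [2.3, 4.7, 5.6]
finger_gap: 0.0244
```

View pics/w4.png

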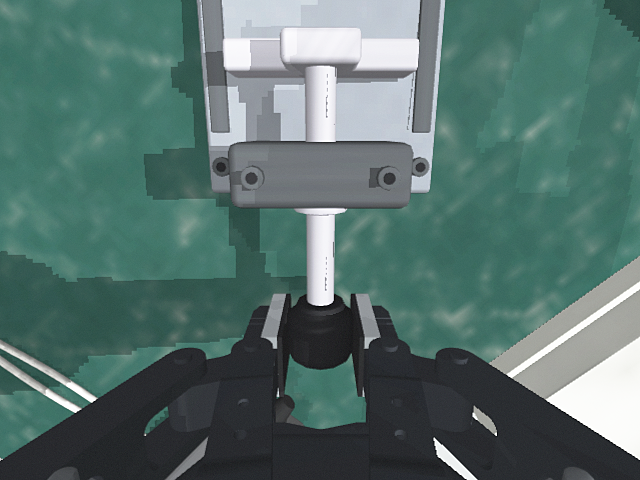

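The rod came out with the knob, so I'll release and lift clear.

```bash
python3 -m creep '{"translation":[[0,0,0],[0,0,0],[0,0,0],[0,0,0],[0,0,1],[0,0,2.5],[0,0,4],[0,0,5.5],[0,0,6.4],[0,0,6.4]],"angular":[[0,0,0],[0,0,0],[0,0,0],[0,0,0],[0,0,0],[0,0,0],[0,0,0],[0,0,0],[0,0,0],[0,0,0]],"gripper":[0.35,0.35,0.35,0.35,0.35,0.35,0.35,0.35,0.35,0.35]}'
python3 - <<'E'
from h import *
o=telemetry.get_obs(); R=o["tool_rot"]; print(o["time"],o["ee_pos"].tolist(),np.degrees(np.arctan2(R[1,0],R[0,0])),R[:,2],o["finger_gap"])
im=eyes.snapshot("wrist"); np.savez("w5.npz",p=o["ee_pos"],R=o["tool_rot"])
cv2.imwrite("pics/w5.png",im[:,:,::-1])
E
```

```text
time: 4.8
ee_pos: [0.461, 0.0627, 0.2044]
tool_rot: [[0.999, 0.047, 0.01], [0.047, -0.999, 0.0], [0.01, 0.0, -1.0]]
wrist_force: [0.1, -0.2, -0.1]
finger_gap: 0.0552
4.8 [0.46096023148724, 0.06272857058971226, 0.20444510485781708] 2.694470373707469 [ 1.01112834e-02  2.43590296e-04 -9.99948850e-01] 0.055214183811193
```

View pics/w5.png

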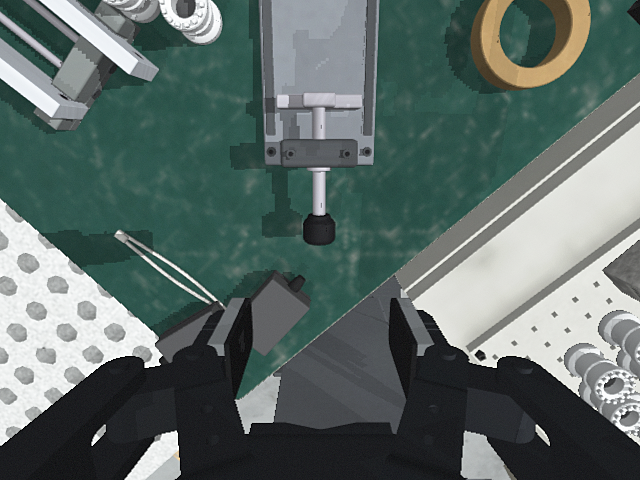

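Run:
```python
from h import *
d=np.load("w5.npz"); c=cam("wrist",dict(ee_pos=d["p"],tool_rot=d["R"]))
crop(cv2.imread("pics/w5.png")[:,:,::-1],240,60,400,260,3,"pics/w5c.png")
for n,p,z in [("LF",(264,164),.01),("RF",(374,164),.01),("knob",(319,231),.034),("knobfront",(319,245),.04),("stopL",(276,95),.03),("stopR",(361,95),.03)]:
    X=plane(c,[p],z)[0]; a=np.radians(2.4); r=(X[:2]-[0.607,0.0695]); print(n,np.round(X,4), "rest", np.round([r@[np.cos(a),np.sin(a)],r@[-np.sin(a),np.cos(a)]],4))
```

```text
LF [0.5078 0.1105 0.01  ] rest [-0.0974  0.0451]
RF [0.512  0.0198 0.01  ] rest [-0.097  -0.0457]
knob [0.459  0.0628 0.034 ] rest [-0.1482 -0.0005]
knobfront [0.449  0.0623 0.04  ] rest [-0.1581 -0.0005]
stopL [0.5597 0.0991 0.03  ] rest [-0.0461  0.0316]
stopR [0.5626 0.0365 0.03  ] rest [-0.0458 -0.0311]
```

View pics/w5c.png

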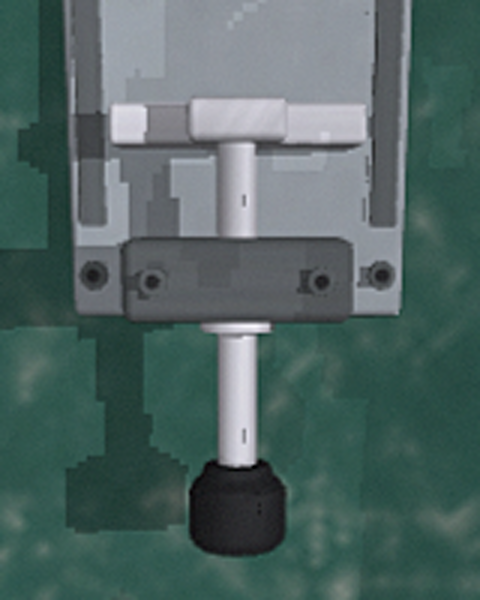

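The toe is at the middle click: knob at rest x -0.148, stop face about -0.045. Next I'll go above the long bar.

```bash
python3 -m creep '{"translation":[[6.84,8.53,0],[6.84,8.53,0],[6.84,8.53,0],[6.84,8.53,0],[6.84,8.53,0],[6.84,8.53,0],[6.84,8.53,0],[6.84,8.53,0],[6.84,8.53,0],[6.84,8.53,-1]],"angular":[[0,0,9.92],[0,0,9.92],[0,0,9.92],[0,0,9.92],[0,0,9.92],[0,0,9.92],[0,0,9.92],[0,0,9.92],[0,0,9.92],[0,0,9.92]],"gripper":[0.5,0.5,0.5,0.5,0.5,0.5,0.5,0.5,0.5,0.5]}'
python3 - <<'E'
from h import *
o=telemetry.get_obs(); R=o["tool_rot"]; print(o["time"],o["ee_pos"].tolist(),np.degrees(np.arctan2(R[1,0],R[0,0])),R[:,2],o["finger_gap"])
im=eyes.snapshot("wrist"); np.savez("w6.npz",p=o["ee_pos"],R=o["tool_rot"])
cv2.imwrite("pics/w6.png",im[:,:,::-1])
E
```

```text
time: 5.68
ee_pos: [0.6313, 0.2761, 0.1773]
tool_rot: [[0.613, 0.79, 0.007], [0.79, -0.613, 0.002], [0.006, 0.004, -1.0]]
wrist_force: [0.5, 0.3, 1.6]
finger_gap: 0.0426
5.6833 [0.6312508232241004, 0.27608106305337066, 0.17725084967765406] 52.18804035849035 [ 0.0067208   0.00194385 -0.99997553] 0.042599626397101874
```

View pics/w6.png

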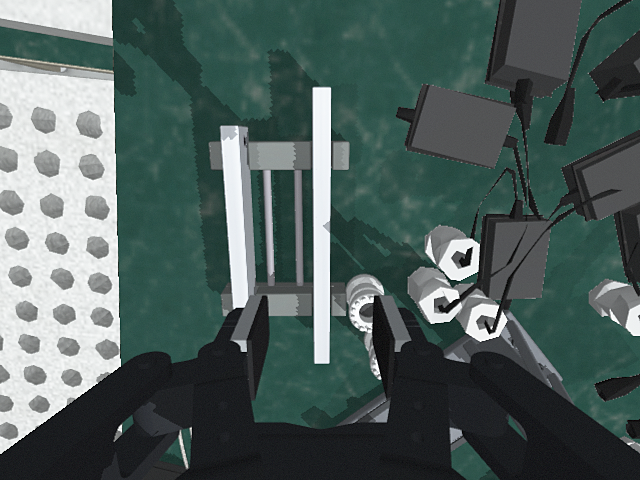

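```bash
python3 - <<'E'
from h import *
d=np.load("w6.npz"); c=cam("wrist",dict(ee_pos=d["p"],tool_rot=d["R"]))
w=plane(c,[[321.5,87],[321.5,363]],.045); print(w.round(4),w.mean(0),np.degrees(np.arctan2(*(w[0]-w[1])[1::-1])),np.linalg.norm(w[0]-w[1]))
E
python3 -m creep '{"translation":[[0,0,-1],[0,0,-2],[0,0,-3],[0,0,-4],[0,0,-4],[0,0,-4]],"angular":[[0,0,0],[0,0,0],[0,0,0],[0,0,0],[0,0,0],[0,0,0]],"gripper":[0.5,0.5,0.5,0.5,0.5,0.5]}'
python3 - <<'E'
from h import *
o=telemetry.get_obs(); R=o["tool_rot"]; print(o["time"],o["ee_pos"].tolist(),np.degrees(np.arctan2(R[1,0],R[0,0])),R[:,2],o["finger_gap"])
E
```

```text
[[0.6937 0.3537 0.045 ]
 [0.5719 0.1965 0.045 ]] [0.63279739 0.27509536 0.045     ] 52.20322194655652 0.19883482650024328
time: 6.23
ee_pos: [0.6283, 0.2745, 0.071]
tool_rot: [[0.613, 0.79, -0.005], [0.79, -0.613, -0.002], [-0.004, -0.002, -1.0]]
wrist_force: [1.0, -0.7, 0.2]
finger_gap: 0.0425
6.2333 [0.6283024237689774, 0.27454992366756326, 0.070996590125413] 52.19859880276304 [-0.00457657 -0.00196199 -0.9999876 ] 0.0425435647911742
```

```bash
python3 -m creep '{"translation":[[0,0,-0.7],[0,0,-1.2],[0,0,-1.2],[0,0,-1.2],[0,0,-1.2],[0,0,-1.2],[0,0,-1.2],[0,0,-1.2]],"angular":[[0,0,0],[0,0,0],[0,0,0],[0,0,0],[0,0,0],[0,0,0],[0,0,0],[0,0,0]],"gripper":[0.5,0.5,0.5,0.95,0.95,0.95,0.95,0.95]}' 60
python3 - <<'E'
from h import *
o=telemetry.get_obs(); R=o["tool_rot"]; print(o["time"],o["ee_pos"].tolist(),np.degrees(np.arctan2(R[1,0],R[0,0])),R[:,2],o["finger_gap"])
E
```

```text
time: 6.9
ee_pos: [0.6308, 0.2761, 0.0445]
tool_rot: [[0.612, 0.791, 0.002], [0.791, -0.612, 0.0], [0.002, 0.002, -1.0]]
wrist_force: [0.2, -0.8, 4.2]
finger_gap: 0.0106
6.9 [0.6308037382820635, 0.2760828141525794, 0.04452478070107143] 52.29108541865109 [ 2.48162394e-03  4.71159474e-04 -9.99996810e-01] 0.010552325811303437
```

```bash
python3 - <<'E'
from h import *
c=cam("top")
t=cv2.imread("pics/top0.png")[:,:,::-1]
print(plane(c,[[312,344],[360,376]],0.005).round(3),plane(c,[[334,404],[369,381],[388,361],[410,372]],0.03).round(3))
print(proj(c,[[.39,.147,0.01],[.59,.147,0.01],[.59,.183,0.01],[.39,.183,.01]]).round(0))
crop(t,290,220,450,420,3,"pics/t2.png")
E
python3 -m creep '{"translation":[[0,0,0.5],[0,0,1],[0,0,2],[0,0,3],[0,0,4],[0,0,4.5]],"angular":[[0,0,0],[0,0,0],[0,0,0],[0,0,0],[0,0,0],[0,0,0]],"gripper":[0.95,0.95,0.95,0.95,0.95,0.95]}' 60
python3 - <<'E'
from h import *
eyes_im=eyes.snapshot("top"); cv2.imwrite("pics/top1.png",eyes_im[:,:,::-1])
E
```

```text
[[0.438 0.24  0.005]
 [0.383 0.155 0.005]] [[0.34  0.202 0.03 ]
 [0.379 0.142 0.03 ]
 [0.412 0.109 0.03 ]
 [0.394 0.071 0.03 ]]
[[365. 372.]
 [364. 259.]
 [344. 259.]
 [344. 372.]]
time: 7.4
ee_pos: [0.6305, 0.2768, 0.1597]
tool_rot: [[0.611, 0.792, 0.004], [0.792, -0.611, 0.002], [0.004, 0.002, -1.0]]
wrist_force: [0.2, 0.5, -1.2]
finger_gap: 0.0106
```

View pics/t2.png

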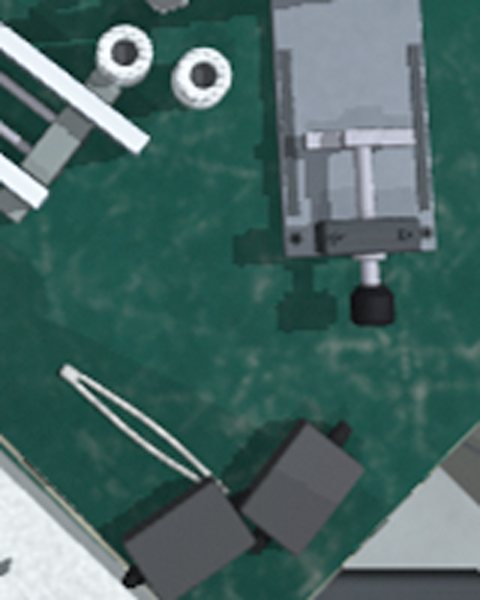

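View pics/top1.png

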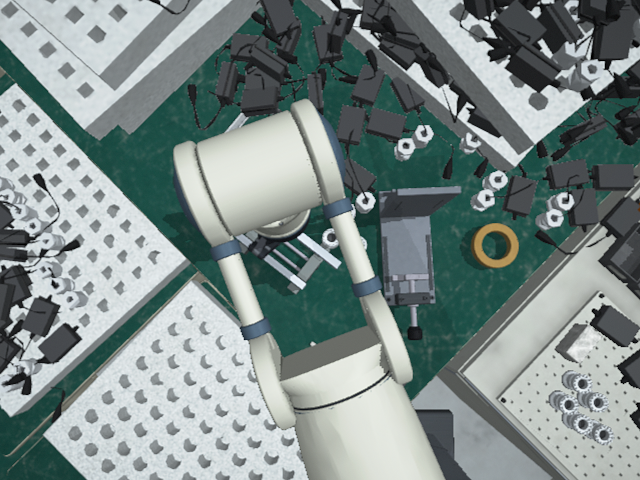

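Run:
```python
from h import *
d=np.load("w5.npz"); c=cam("wrist",dict(ee_pos=d["p"],tool_rot=d["R"])); t=cv2.imread("pics/w5.png")[:,:,::-1]
fp=np.array([[.392,.147,0.0],[.592,.147,0.0],[.592,.183,0.0],[.392,.183,.0]])
q=proj(c,fp).round(0).astype(int); print(q.tolist()); v=t.copy(); cv2.polylines(v,[q],True,(255,0,0),1)
crop(v,60,130,360,350,2.6,"pics/w5d.png")
c=cam("top"); t=cv2.imread("pics/top0.png")[:,:,::-1]; v=t.copy(); cv2.polylines(v,[proj(c,fp).round(0).astype(int)],True,(255,0,0),1)
crop(v,290,220,450,420,3,"pics/t3.png")
```

```text
[[226, 287], [220, 51], [175, 49], [187, 286]]
```

View pics/w5d.png

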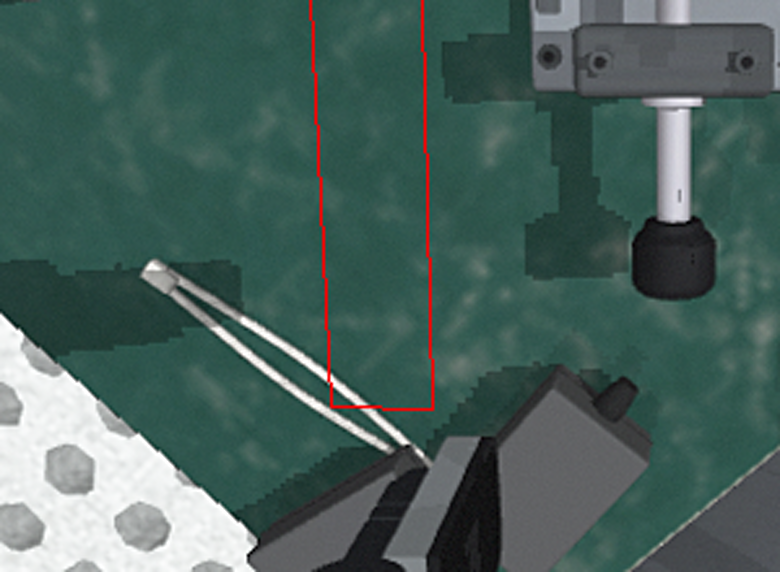

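View pics/t3.png

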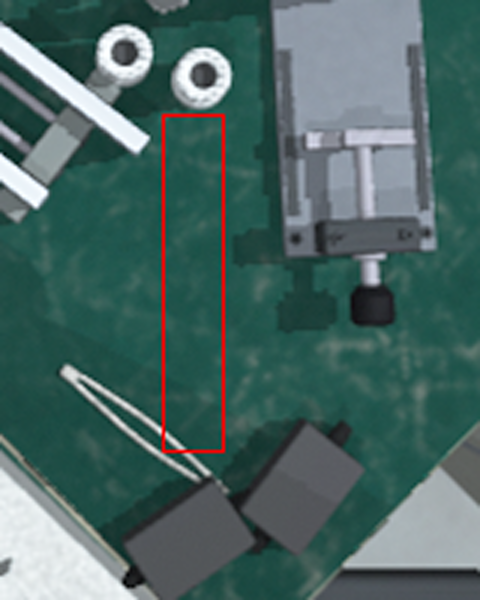

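The suggested strip has a cable loop near (0.39,0.175) and a coupling at x≥0.595. I'll lay the bar parallel to the rest at about (0.49,0.151). To get it flat I'll set it down tilted 30° and let it tip to the right, which leaves the graduated face up.

```bash
python3 -m creep '{"translation":[[-5.62,-4.81,0],[-5.62,-4.81,0],[-5.62,-4.81,0],[-5.62,-4.81,0],[-5.62,-4.81,0],[-5.62,-4.81,0],[-5.62,-4.81,0],[-5.62,-4.81,0],[-5.62,-4.81,0],[-5.62,-4.81,0]],"angular":[[0,0,-9.98],[0,0,-9.98],[0,0,-9.98],[0,0,-9.98],[0,0,-9.98],[0,0,-9.98],[0,0,-9.98],[0,0,-9.98],[0,0,-9.98],[0,0,-9.98]],"gripper":[0.95,0.95,0.95,0.95,0.95,0.95,0.95,0.95,0.95,0.95]}' 60
python3 -m creep '{"translation":[[0,0,-0.5],[0,0,-1],[0,0,-1.5],[0,0,-2],[0,0,-2.5],[0,0,-3],[0,0,-3],[0,0,-3]],"angular":[[1,0.04,0],[2,0.08,0],[3,0.13,0],[4,0.17,0],[5,0.21,0],[6,0.25,0],[6,0.25,0],[6,0.25,0]],"gripper":[0.95,0.95,0.95,0.95,0.95,0.95,0.95,0.95]}' 60
python3 - <<'E'
from h import *
o=telemetry.get_obs(); R=o["tool_rot"]; print(o["time"],o["ee_pos"].tolist(),np.degrees(np.arctan2(R[1,0],R[0,0])),R.round(3).tolist(),o["joint_positions"])
cv2.imwrite("pics/w7.png",eyes.snapshot("wrist")[:,:,::-1]); cv2.imwrite("pics/s7.png",eyes.snapshot("scene")[:,:,::-1])
E
```

```text
time: 8.28
ee_pos: [0.4892, 0.156, 0.1545]
tool_rot: [[0.999, 0.046, -0.001], [0.046, -0.999, -0.0], [-0.001, 0.0, -1.0]]
wrist_force: [0.5, 0.3, -2.7]
finger_gap: 0.0104
time: 8.95
ee_pos: [0.4888, 0.1549, 0.0785]
tool_rot: [[0.999, 0.034, -0.023], [0.041, -0.866, 0.498], [-0.003, -0.499, -0.867]]
wrist_force: [0.8, 0.9, -2.4]
finger_gap: 0.0104
8.95 [0.48884614251079883, 0.15487216741740387, 0.07850440481437321] 2.36981272257775 [[0.999, 0.034, -0.023], [0.041, -0.866, 0.498], [-0.003, -0.499, -0.867]] [-0.07957131 -0.12268379  1.82574033  0.51859462  1.51890784  1.40191624]
```

View pics/w7.png

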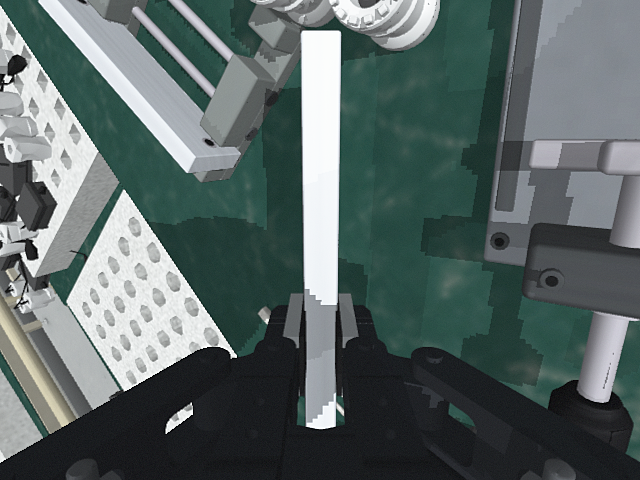

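View pics/s7.png

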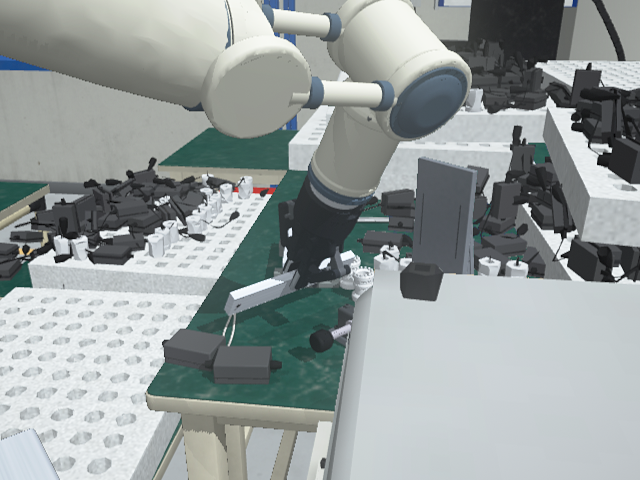

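The bar is held tilted, clear of coupling, rack and rest. Lowering it now.

```bash
python3 -m creep '{"translation":[[0,0.03,-0.5],[0,0.06,-1],[0,0.06,-1.4],[0,0.06,-1.6],[0,0.06,-1.65],[0,0.06,-1.65]],"angular":[[0,0,0],[0,0,0],[0,0,0],[0,0,0],[0,0,0],[0,0,0]],"gripper":[0.95,0.95,0.95,0.95,0.95,0.95]}' 60
```

```text
time: 9.55
ee_pos: [0.489, 0.1576, 0.0382]
tool_rot: [[0.999, 0.036, -0.022], [0.042, -0.865, 0.5], [-0.001, -0.5, -0.866]]
wrist_force: [0.1, -0.4, -2.6]
finger_gap: 0.0106
```

```bash
python3 -m creep '{"translation":[[0,0,-0.08],[0,0,-0.12],[0,0,-0.16],[0,0,-0.16]],"angular":[[0,0,0],[0,0,0],[0,0,0],[0,0,0]],"gripper":[0.95,0.95,0.95,0.95]}' 60
```

```text
time: 9.88
ee_pos: [0.4897, 0.1573, 0.0352]
tool_rot: [[0.999, 0.036, -0.02], [0.042, -0.865, 0.5], [0.001, -0.5, -0.866]]
wrist_force: [0.6, 0.9, -1.8]
finger_gap: 0.0109
```

```bash
python3 -m creep '{"translation":[[0,0,-0.06],[0,0,-0.1],[0,0,-0.1]],"angular":[[0,0,0],[0,0,0],[0,0,0]],"gripper":[0.95,0.95,0.95]}' 60
python3 -m creep '{"translation":[[0,0,0],[0,0,0],[0,0,0],[0,0,0]],"angular":[[0,0,0],[0,0,0],[0,0,0],[0,0,0]],"gripper":[0.72,0.72,0.72,0.72]}' 60
```

```text
time: 10.13
ee_pos: [0.49, 0.1574, 0.0339]
tool_rot: [[0.999, 0.037, -0.02], [0.042, -0.865, 0.501], [0.002, -0.501, -0.865]]
wrist_force: [-1.5, -2.4, 4.6]
finger_gap: 0.0105
time: 10.47
ee_pos: [0.4895, 0.1573, 0.0325]
tool_rot: [[0.999, 0.036, -0.021], [0.042, -0.865, 0.5], [0.0, -0.5, -0.866]]
wrist_force: [0.7, -0.8, 0.2]
finger_gap: 0.0239
```

```bash
python3 -m creep '{"translation":[[0.01,-0.2,0.35],[0.02,-0.4,0.69],[0.03,-0.6,1.04],[0.04,-0.9,1.56],[0.05,-1.2,2.1],[0.05,-1.6,3],[0.05,-1.6,4],[0.05,-1.6,4]],"angular":[[0,0,0],[0,0,0],[0,0,0],[0,0,0],[0,0,0],[0,0,0],[0,0,0],[0,0,0]],"gripper":[0.72,0.72,0.72,0.72,0.72,0.6,0.5,0.5]}' 60
python3 - <<'E'
from h import *
o=telemetry.get_obs(); np.savez("w8.npz",p=o["ee_pos"],R=o["tool_rot"])
cv2.imwrite("pics/w8.png",eyes.snapshot("wrist")[:,:,::-1])
E
```

```text
time: 11.13
ee_pos: [0.4933, 0.1164, 0.1395]
tool_rot: [[0.999, 0.04, -0.012], [0.041, -0.865, 0.5], [0.01, -0.5, -0.866]]
wrist_force: [0.4, 0.5, 1.7]
finger_gap: 0.0424
```

View pics/w8.png

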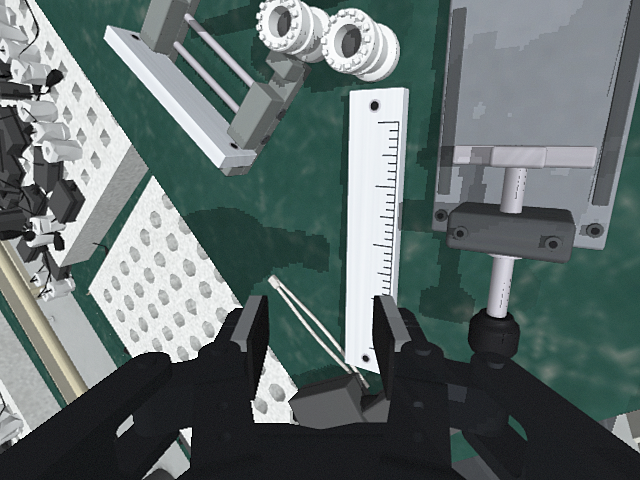

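The bar lies flat, graduated face up, clear of the couplings and the box. Its corners are at about (349,91), (408,88) and (345,367). I'll level the tool over it and measure.

```bash
python3 - <<'E'
from h import *
d=np.load("w8.npz"); c=cam("wrist",dict(ee_pos=d["p"],tool_rot=d["R"]))
w=plane(c,[[375,106],[366,358],[349,90],[409,87]],.012); print(w.round(4),w[:2].mean(0).round(4),np.degrees(np.arctan2(*(w[0]-w[1])[1::-1])))
E
python3 -m creep '{"translation":[[0.1,1.4,0.6],[0.1,1.4,0.6],[0.1,1.4,0.6],[0.1,1.4,0.6],[0.1,1.4,0.6],[0.1,1.4,0.6],[0.1,1.4,0.6],[0.1,1.4,0.6]],"angular":[[-6,-0.25,0],[-6,-0.25,0],[-6,-0.25,0],[-6,-0.25,0],[-6,-0.25,0],[-6,-0.25,0],[-6,-0.25,0],[-6,-0.25,0]],"gripper":[0.4,0.4,0.4,0.4,0.4,0.4,0.4,0.4]}' 60
python3 - <<'E'
from h import *
o=telemetry.get_obs(); np.savez("w9.npz",p=o["ee_pos"],R=o["tool_rot"]); print(o["ee_pos"],o["tool_rot"].round(4).tolist())
cv2.imwrite("pics/w9.png",eyes.snapshot("wrist")[:,:,::-1])
E
```

```text
[[0.581  0.1536 0.012 ]
 [0.4022 0.145  0.012 ]
 [0.5905 0.1723 0.012 ]
 [0.5918 0.133  0.012 ]] [0.4916 0.1493 0.012 ] 2.7522361379898466
time: 11.85
ee_pos: [0.493, 0.1516, 0.1468]
tool_rot: [[0.999, 0.041, -0.002], [0.041, -0.999, 0.002], [-0.002, -0.002, -1.0]]
wrist_force: [-0.8, 0.1, 0.8]
finger_gap: 0.0512
[0.49296101 0.15164266 0.14676709] [[0.9992, 0.041, -0.0017], [0.041, -0.9992, 0.0016], [-0.0016, -0.0017, -1.0]]
```

View pics/w9.png

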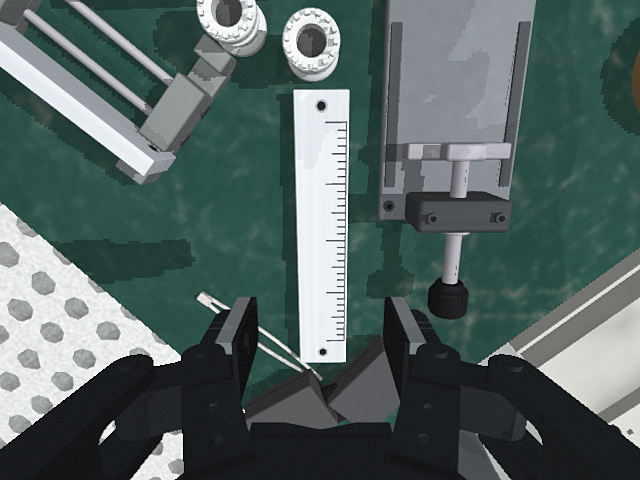

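```bash
python3 - <<'E'
from h import *
d=np.load("w9.npz"); c=cam("wrist",dict(ee_pos=d["p"],tool_rot=d["R"]))
w=plane(c,[[321,106],[323,352],[293.5,90],[348.5,90],[302,361],[346,361]],.012); print(w.round(4).tolist(),w[:2].mean(0).round(4),w[2:].mean(0).round(4),np.degrees(np.arctan2(*(w[0]-w[1])[1::-1])))
E
python3 -m creep '{"translation":[[-0.05,-0.08,-1],[-0.05,-0.08,-2],[-0.05,-0.08,-3],[-0.05,-0.08,-4],[-0.05,-0.08,-4.5],[-0.05,-0.08,-4.7],[-0.05,-0.08,-4.7],[-0.05,-0.08,-4.7]],"angular":[[0,0,0],[0,0,0],[0,0,0],[0,0,0],[0,0,0],[0,0,0],[0,0,0],[0,0,0]],"gripper":[0.48,0.48,0.48,0.48,0.48,0.48,0.48,0.48]}' 60
python3 - <<'E'
from h import *
o=telemetry.get_obs(); np.savez("w10.npz",p=o["ee_pos"],R=o["tool_rot"]); print(o["ee_pos"],o["tool_rot"].round(4).tolist())
cv2.imwrite("pics/w10.png",eyes.snapshot("wrist")[:,:,::-1])
E
```

```text
[[0.581, 0.1542, 0.012], [0.4013, 0.1453, 0.012], [0.5899, 0.172, 0.012], [0.5913, 0.1371, 0.012], [0.3926, 0.1613, 0.012], [0.394, 0.1269, 0.012]] [0.4912 0.1497 0.012 ] [0.4919 0.1493 0.012 ] 2.8417499574404315
time: 12.57
ee_pos: [0.4927, 0.1501, 0.0312]
tool_rot: [[0.999, 0.041, 0.001], [0.041, -0.999, 0.001], [0.001, -0.001, -1.0]]
wrist_force: [0.2, 0.3, 1.0]
finger_gap: 0.0443
[0.49269836 0.15008268 0.03122176] [[0.9992, 0.0412, 0.0014], [0.0412, -0.9992, 0.0006], [0.0014, -0.0006, -1.0]]
```

View pics/w10.png

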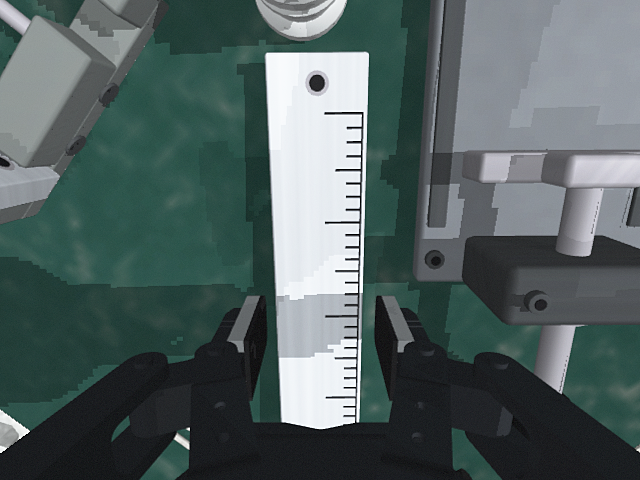

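```bash
python3 -m creep '{"translation":[[0,0,-0.2],[0,0,-0.35],[0,0,-0.4],[0,0,-0.4],[0,0,-0.4]],"angular":[[0,0,0.1],[0,0,0.1],[0,0,0.1],[0,0,0.1],[0,0,0.1]],"gripper":[0.48,0.48,0.48,0.48,0.48]}' 60
```

```text
time: 13.03
ee_pos: [0.4919, 0.1504, 0.02]
tool_rot: [[0.999, 0.051, -0.0], [0.051, -0.999, -0.0], [-0.0, 0.0, -1.0]]
wrist_force: [1.2, 0.1, 0.1]
finger_gap: 0.0447
```

```bash
python3 -m creep '{"translation":[[0,0,0],[0,0,0],[0,0,0],[0,0,0],[0,0,0]],"angular":[[0,0,0],[0,0,0],[0,0,0],[0,0,0],[0,0,0]],"gripper":[0.8,0.8,0.8,0.8,0.8]}' 80
```

```text
time: 13.45
ee_pos: [0.4922, 0.1505, 0.0206]
tool_rot: [[0.999, 0.051, 0.001], [0.051, -0.999, 0.0], [0.001, -0.0, -1.0]]
wrist_force: [-1.5, -0.2, 4.7]
finger_gap: 0.0337
```

The bar is gripped across its width. Lifting and moving over the rest.

```bash
python3 -m creep '{"translation":[[0,0,0.5],[0,0,1.5],[0,0,3],[0,0,4.6],[0,0,6.2],[0,-0.3,7.8],[0.3,-1,9.3],[0.8,-1.8,10.4],[1.5,-2.6,10.4],[2.3,-3.2,10.4]],"angular":[[0,0,0],[0,0,0],[0,0,0],[0,0,0],[0,0,0],[0,0,-0.04],[0,0,-0.08],[0,0,-0.08],[0,0,-0.08],[0,0,-0.08]],"gripper":[0.8,0.8,0.8,0.8,0.8,0.8,0.8,0.8,0.8,0.8]}' 80
python3 - <<'E'
from h import *
o=telemetry.get_obs(); print(o["ee_pos"],o["joint_positions"])
cv2.imwrite("pics/w11.png",eyes.snapshot("wrist")[:,:,::-1]);
E
```

```text
time: 14.28
ee_pos: [0.5503, 0.069, 0.2839]
tool_rot: [[0.999, 0.043, 0.006], [0.043, -0.999, -0.0], [0.006, 0.0, -1.0]]
wrist_force: [-0.4, 0.8, -3.3]
finger_gap: 0.0335
[0.55028359 0.06898512 0.28388947] [ 6.36899552e-02 -2.68047972e-02  1.29147573e+00 -5.81196407e-04
  1.87130153e+00  1.59084597e+00]
```

View pics/w11.png

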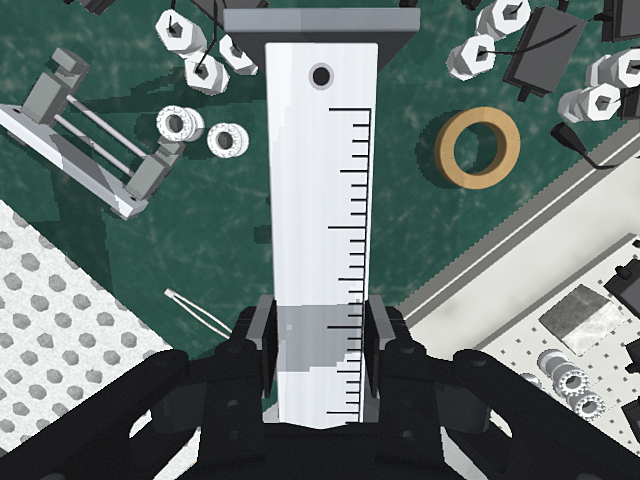

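```bash
python3 -m creep '{"translation":[[0,0,0],[0,0,0],[0.3,0.01,0],[0.6,0.01,0],[0.9,0.02,0],[1.2,0.02,0],[1.5,0.03,0],[1.8,0.03,0],[2,0.03,0],[2,0.03,0]],"angular":[[0.06,-1.3,0],[0.11,-2.6,0],[0.17,-4,0],[0.23,-5.3,0],[0.29,-6.6,0],[0.35,-8,0],[0.4,-9.3,0],[0.46,-10.6,0],[0.52,-12,0],[0.58,-13.2,0]],"gripper":[0.8,0.8,0.8,0.8,0.8,0.8,0.8,0.8,0.8,0.8]}' 80
python3 - <<'E'
from h import *
o=telemetry.get_obs(); R=o["tool_rot"]; print(o["ee_pos"],o["joint_positions"],np.degrees(np.arctan2(R[0,2],-R[2,2])),np.degrees(np.arctan2(R[1,2],R[0,2])),R[:,1])
cv2.imwrite("pics/s12.png",eyes.snapshot("scene")[:,:,::-1]);
E
```

```text
time: 15.17
ee_pos: [0.5989, 0.0711, 0.2787]
tool_rot: [[0.402, 0.044, 0.914], [0.018, -0.999, 0.04], [0.915, -0.0, -0.403]]
wrist_force: [-0.0, 0.1, -3.8]
finger_gap: 0.0337
[0.59886435 0.07112902 0.27870725] [ 0.07877604 -0.76574364  2.19563795 -0.06017205  0.55651387  1.63601126] 66.22593876647613 2.5246574567090425 [ 4.40016259e-02 -9.99031454e-01 -1.08496497e-04]
```

View pics/s12.png

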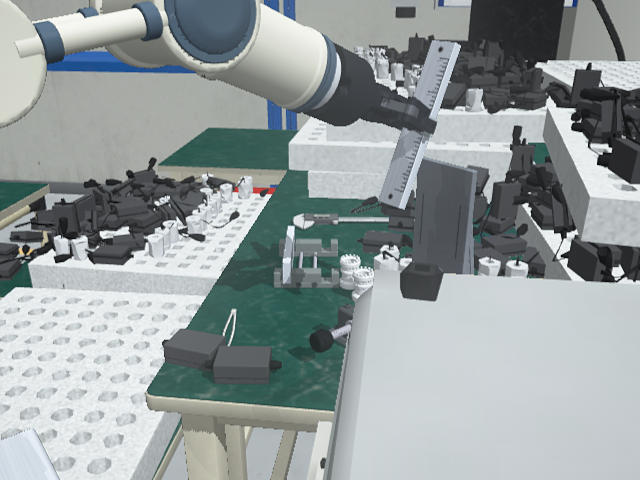

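Tilted 66°, square to the rest. I'll lower it in steps while watching joints and force.

```bash
python3 -m creep '{"translation":[[0,-0.03,-1],[0.05,-0.06,-2],[0.05,-0.06,-3],[0.05,-0.06,-4],[0.05,-0.06,-5],[0.05,-0.06,-5.5],[0.05,-0.06,-5.9],[0.05,-0.06,-5.9],[0.05,-0.06,-5.9]],"angular":[[0,0,0],[0,0,0],[0,0,0],[0,0,0],[0,0,0],[0,0,0],[0,0,0],[0,0,0],[0,0,0]],"gripper":[0.8,0.8,0.8,0.8,0.8,0.8,0.8,0.8,0.8]}' 80
python3 - <<'E'
from h import *
o=telemetry.get_obs(); R=o["tool_rot"]; print(o["ee_pos"],o["joint_positions"],np.degrees(np.arctan2(R[0,2],-R[2,2])),np.degrees(np.arctan2(R[1,2],R[0,2])),R[:,1])
cv2.imwrite("pics/s13.png",eyes.snapshot("scene")[:,:,::-1]); cv2.imwrite("pics/w13.png",eyes.snapshot("wrist")[:,:,::-1]);cv2.imwrite("pics/t13.png",eyes.snapshot("top")[:,:,::-1])
E
```

```text
time: 15.97
ee_pos: [0.6005, 0.0695, 0.1314]
tool_rot: [[0.409, 0.044, 0.911], [0.018, -0.999, 0.04], [0.912, 0.0, -0.409]]
wrist_force: [-0.2, 0.2, -0.9]
finger_gap: 0.0335
[0.60052058 0.06953537 0.13142288] [ 0.07356403 -0.63931311  2.38590641 -0.11169098  0.24765714  1.69131857] 65.81197873087409 2.498808862955849 [ 4.36204796e-02 -9.99048173e-01  4.87645028e-05]
```

View pics/s13.png

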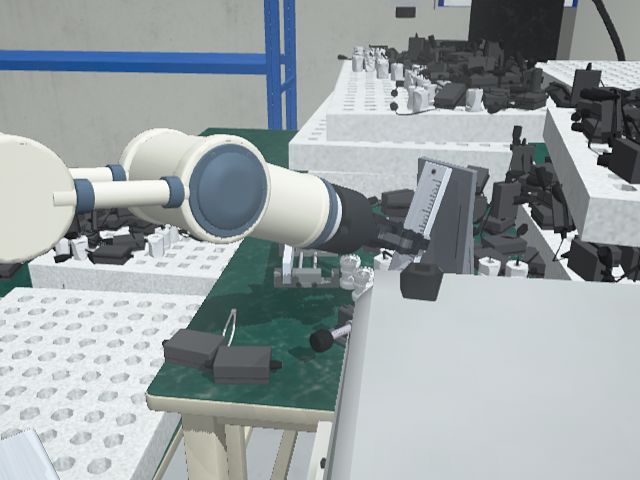

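View pics/w13.png

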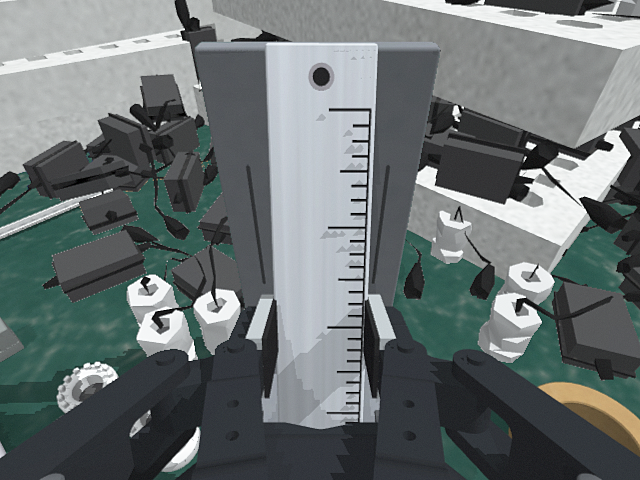

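View pics/t13.png

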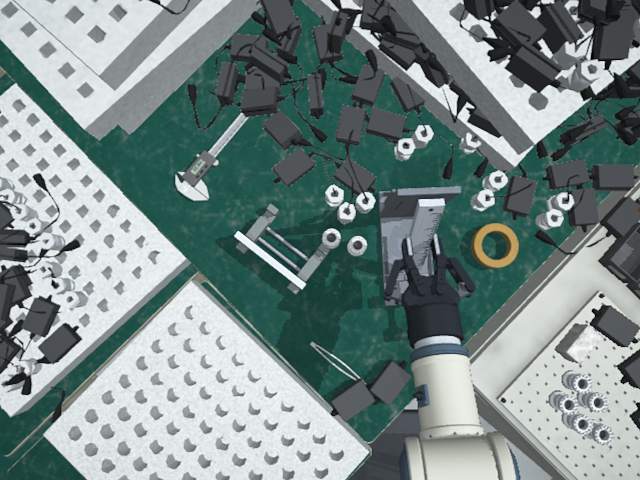

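Near limits but in range (q3 2.39 of 2.46). The bar is centred on the wall, so I'll go down to contact.

```bash
python3 -m creep '{"translation":[[0,0,-0.3],[0,0,-0.6],[0,0,-0.7],[0,0,-0.7]],"angular":[[0,0,0],[0,0,0],[0,0,0],[0,0,0]],"gripper":[0.8,0.8,0.8,0.8]}' 80
python3 - <<'E'
from h import *
o=telemetry.get_obs(); print(o["ee_pos"],o["joint_positions"],o["wrist_force"])
E
python3 -m creep '{"translation":[[0,0,-0.05],[0,0,-0.1],[0,0,-0.1]],"angular":[[0,0,0],[0,0,0],[0,0,0]],"gripper":[0.8,0.8,0.8]}' 80
```

```text
time: 16.45
ee_pos: [0.6, 0.0695, 0.1126]
tool_rot: [[0.408, 0.044, 0.912], [0.018, -0.999, 0.04], [0.913, 0.0, -0.409]]
wrist_force: [-0.5, -0.5, -3.0]
finger_gap: 0.0337
[0.59998832 0.06950952 0.11261811] [ 0.07347573 -0.60810427  2.40354712 -0.13794688  0.1984881   1.7181808 ] [-0.50387908 -0.49187741 -3.04129612]
time: 16.7
ee_pos: [0.6007, 0.0696, 0.1124]
tool_rot: [[0.405, 0.044, 0.913], [0.018, -0.999, 0.04], [0.914, -0.0, -0.406]]
wrist_force: [-0.1, 0.8, -2.5]
finger_gap: 0.0336
```

```bash
python3 -m creep '{"translation":[[0,0,-0.06],[0,0,-0.1],[0,0,-0.1],[0,0,-0.1]],"angular":[[0,0,0],[0,0,0],[0,0,0],[0,0,0]],"gripper":[0.8,0.8,0.8,0.8]}' 80
```

```text
time: 17.03
ee_pos: [0.6008, 0.0696, 0.1102]
tool_rot: [[0.405, 0.044, 0.913], [0.018, -0.999, 0.04], [0.914, -0.0, -0.405]]
wrist_force: [-0.2, 0.3, -1.1]
finger_gap: 0.0337
```

```bash
python3 -m creep '{"translation":[[0,0,-0.05],[0,0,-0.06],[0,0,-0.06]],"angular":[[0,0,0],[0,0,0],[0,0,0]],"gripper":[0.8,0.8,0.8]}' 80
python3 -m creep '{"translation":[[-0.06,0,0],[-0.12,-0.005,0],[-0.16,-0.007,0],[-0.16,-0.007,0]],"angular":[[0,0,0],[0,0,0],[0,0,0],[0,0,0]],"gripper":[0.8,0.8,0.8,0.8]}' 80
```

```text
time: 17.28
ee_pos: [0.6012, 0.0696, 0.1098]
tool_rot: [[0.403, 0.044, 0.914], [0.018, -0.999, 0.04], [0.915, -0.0, -0.404]]
wrist_force: [0.3, 0.3, 2.2]
finger_gap: 0.0338
time: 17.62
ee_pos: [0.5971, 0.0695, 0.11]
tool_rot: [[0.403, 0.044, 0.914], [0.018, -0.999, 0.04], [0.915, -0.0, -0.403]]
wrist_force: [2.5, 0.8, 2.5]
finger_gap: 0.0334
```

```bash
python3 -m creep '{"translation":[[-0.04,0,0],[-0.08,-0.003,0],[-0.08,-0.003,0]],"angular":[[0,0,0],[0,0,0],[0,0,0]],"gripper":[0.8,0.8,0.8]}' 80
python3 -m creep '{"translation":[[-0.04,0,0],[-0.08,-0.003,0],[-0.08,-0.003,0]],"angular":[[0,0,0],[0,0,0],[0,0,0]],"gripper":[0.8,0.8,0.8]}' 80
```

```text
time: 17.87
ee_pos: [0.5951, 0.0694, 0.1099]
tool_rot: [[0.403, 0.044, 0.914], [0.018, -0.999, 0.04], [0.915, -0.0, -0.404]]
wrist_force: [2.3, -0.2, 4.9]
finger_gap: 0.0336
time: 18.12
ee_pos: [0.5933, 0.0694, 0.1105]
tool_rot: [[0.402, 0.044, 0.915], [0.018, -0.999, 0.04], [0.915, -0.0, -0.402]]
wrist_force: [5.0, 0.7, 5.7]
finger_gap: 0.0337
```

Force along x is rising. I'll check whether the sprung stop has been pushed by looking at the knob and foot.

Run:
```python
from h import *
t=eyes.snapshot("top"); s=eyes.snapshot("scene"); cv2.imwrite("pics/t14.png",t[:,:,::-1]); cv2.imwrite("pics/s14.png",s[:,:,::-1])
crop(t,370,180,480,345,3.6,"pics/t14c.png"); crop(s,300,140,480,370,2.6,"pics/s14c.png")
o=telemetry.get_obs(); print(o["wrist_force"],o["ee_pos"])
```

```text
[ 4.33921489 -0.13354478  5.30739144] [0.59339492 0.06936902 0.1104679 ]
```

View pics/t14c.png

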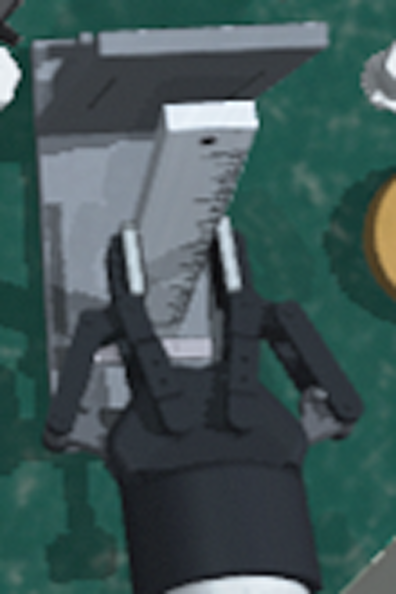

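View pics/s14c.png

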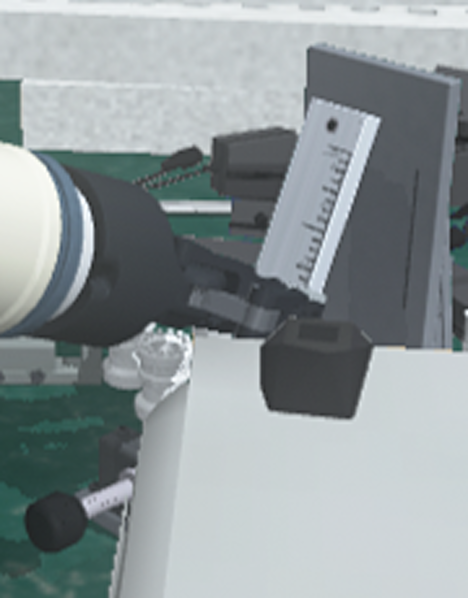

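Run:
```python
from h import *
def k(fn):
    g=cv2.cvtColor(cv2.imread(fn),cv2.COLOR_BGR2GRAY)[315:365,300:352]; m=(g<45).astype(np.uint8); n,l,s,c=cv2.connectedComponentsWithStats(m); i=1+s[1:,4].argmax(); return s[i].tolist(),c[i].round(2).tolist()
for f in ["scene0","s7","s12","s13","s14"]: print(f,k(f"pics/{f}.png"))
c=cam("scene"); X=np.array([.459,.0628,.034]); print(proj(c,[X,X-[.005,0,0],X+[.02,0,0]]))
ct=cam("top"); print(plane(ct,[[421.4,273.9],[421,279.5]],.03))
```

```text
scene0 ([22, 15, 3, 10, 18], [23.06, 19.44])
s7 ([10, 19, 17, 18, 135], [15.03, 28.5])
s12 ([10, 18, 15, 19, 139], [14.89, 28.09])
s13 ([10, 18, 17, 19, 147], [15.2, 28.22])
s14 ([10, 18, 17, 19, 150], [15.21, 28.19])
[[321.11908062 341.13958472]
 [317.81073091 342.5076859 ]
 [334.10617288 335.76903513]]
[[0.5625586  0.04884891 0.03      ]
 [0.55275568 0.04970528 0.03      ]]
```

The knob hasn't moved, so the stop is still in its click, and the foot is at the stop. Now I'll lean the bar about its foot until the top meets the wall.

```bash
python3 -m creep '{"translation":[[0.06,0.003,-0.015],[0.12,0.005,-0.03],[0.18,0.008,-0.05],[0.23,0.01,-0.06],[0.23,0.01,-0.06],[0.23,0.01,-0.06]],"angular":[[-0.01,0.18,0],[-0.02,0.36,0],[-0.03,0.54,0],[-0.03,0.7,0],[-0.03,0.7,0],[-0.03,0.7,0]],"gripper":[0.8,0.8,0.8,0.8,0.8,0.8]}' 80
```

```text
time: 18.72
ee_pos: [0.5993, 0.0696, 0.1089]
tool_rot: [[0.458, 0.044, 0.888], [0.02, -0.999, 0.039], [0.889, -0.0, -0.458]]
wrist_force: [6.0, 0.6, 5.3]
finger_gap: 0.0333
```

```bash
python3 -m creep '{"translation":[[0.04,0.002,-0.01],[0.07,0.003,-0.02],[0.07,0.003,-0.02]],"angular":[[-0.01,0.12,0],[-0.01,0.22,0],[-0.01,0.22,0]],"gripper":[0.8,0.8,0.8]}' 80
python3 - <<'E'
from h import *
t=eyes.snapshot("top"); s=eyes.snapshot("scene"); w=eyes.snapshot("wrist")
cv2.imwrite("pics/s15.png",s[:,:,::-1]);cv2.imwrite("pics/w15.png",w[:,:,::-1])
crop(t,370,180,480,345,3.6,"pics/t15c.png"); crop(s,300,140,480,370,2.6,"pics/s15c.png")
o=telemetry.get_obs(); print(o["wrist_force"],o["ee_pos"])
E
```

```text
time: 18.97
ee_pos: [0.6011, 0.0697, 0.1084]
tool_rot: [[0.475, 0.044, 0.879], [0.021, -0.999, 0.039], [0.88, -0.0, -0.475]]
wrist_force: [5.4, 1.2, 4.4]
finger_gap: 0.0337
[ 5.34115463 -0.08888809  5.32161146] [0.60102309 0.06969292 0.10840474]
```

View pics/t15c.png

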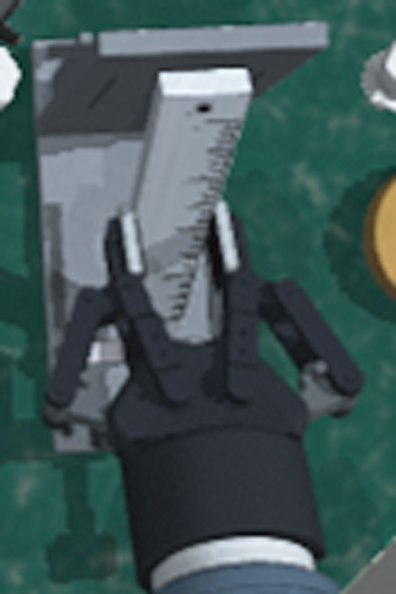

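View pics/w15.png

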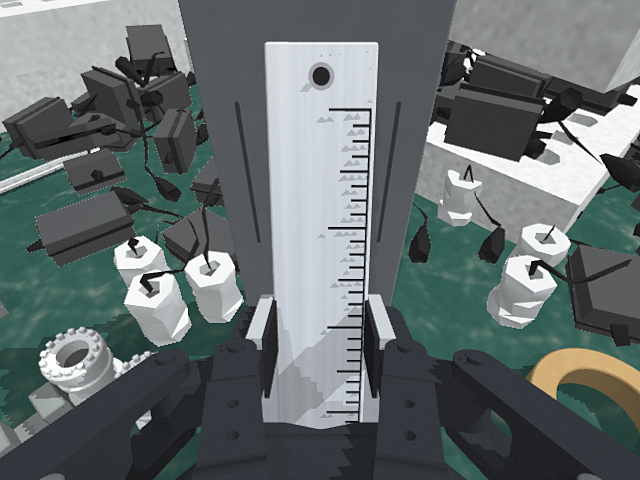

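Run:
```python
from h import *
def k(fn):
    g=cv2.cvtColor(cv2.imread(fn),cv2.COLOR_BGR2GRAY)[315:365,300:352]; m=(g<45).astype(np.uint8); n,l,s,c=cv2.connectedComponentsWithStats(m); i=1+s[1:,4].argmax(); return s[i].tolist(),c[i].round(2).tolist()
print(k("pics/s15.png"))
t=cv2.imread("pics/t14.png")[:,:,::-1]; crop(t,395,235,445,290,10,"pics/t14d.png")
```

```text
([10, 18, 16, 19, 148], [15.02, 28.22])
```

View pics/t14d.png

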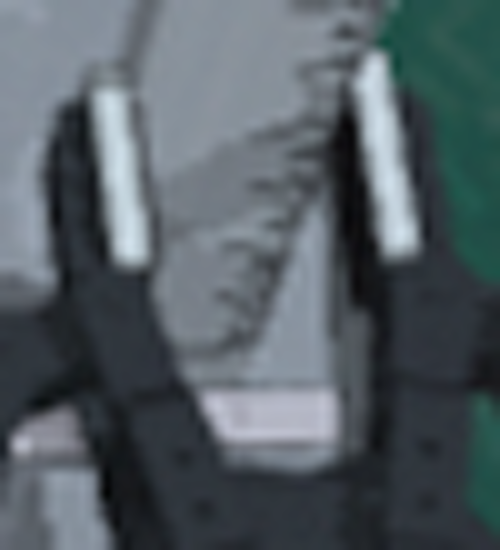

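```bash
python3 -m creep '{"translation":[[-0.03,0,0],[-0.06,-0.003,0],[-0.06,-0.003,0]],"angular":[[0,0,0],[0,0,0],[0,0,0]],"gripper":[0.8,0.8,0.8]}' 80
python3 -m creep '{"translation":[[-0.03,0,0],[-0.06,-0.003,0],[-0.06,-0.003,0]],"angular":[[0,0,0],[0,0,0],[0,0,0]],"gripper":[0.8,0.8,0.8]}' 80
python3 - <<'E'
from h import *
def k(g):
    g=cv2.cvtColor(g,cv2.COLOR_RGB2GRAY)[315:365,300:352]; m=(g<45).astype(np.uint8); n,l,s,c=cv2.connectedComponentsWithStats(m); i=1+s[1:,4].argmax(); return s[i].tolist(),c[i].round(2).tolist()
s=eyes.snapshot("scene");print(k(s),telemetry.get_obs()["wrist_force"]);crop(s,300,140,480,370,2.6,"pics/s16c.png")
E
```

```text
time: 19.37
ee_pos: [0.5997, 0.0696, 0.109]
tool_rot: [[0.473, 0.044, 0.88], [0.021, -0.999, 0.039], [0.881, -0.0, -0.474]]
wrist_force: [7.8, 0.1, 5.3]
finger_gap: 0.0333
time: 19.62
ee_pos: [0.5984, 0.0696, 0.1095]
tool_rot: [[0.472, 0.044, 0.88], [0.02, -0.999, 0.039], [0.881, -0.0, -0.473]]
wrist_force: [9.7, 0.7, 5.4]
finger_gap: 0.0336
([9, 18, 18, 19, 147], [14.84, 28.31]) [9.18135323 0.24991175 4.17434226]
```

View pics/s16c.png

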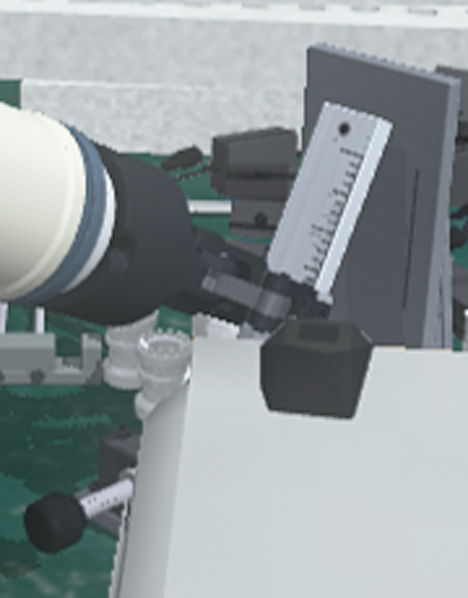

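Contact with the stop is confirmed: 9.7 N, and the knob moved only about 0.5 mm in its click. Easing off and leaning further until the wall is felt.

```bash
python3 -m creep '{"translation":[[0.05,0.003,-0.01],[0.1,0.005,-0.02],[0.1,0.005,-0.02]],"angular":[[-0.01,0.1,0],[-0.01,0.2,0],[-0.01,0.2,0]],"gripper":[0.8,0.8,0.8]}' 80
python3 -m creep '{"translation":[[0.04,0.003,-0.01],[0.08,0.005,-0.02],[0.08,0.005,-0.02]],"angular":[[-0.01,0.1,0],[-0.01,0.2,0],[-0.01,0.2,0]],"gripper":[0.8,0.8,0.8]}' 80
```

```text
time: 19.92
ee_pos: [0.6009, 0.0697, 0.1085]
tool_rot: [[0.489, 0.044, 0.871], [0.021, -0.999, 0.038], [0.872, -0.0, -0.489]]
wrist_force: [7.7, 0.5, 5.2]
finger_gap: 0.0333
time: 20.17
ee_pos: [0.6026, 0.0698, 0.1082]
tool_rot: [[0.505, 0.044, 0.862], [0.022, -0.999, 0.038], [0.863, 0.0, -0.505]]
wrist_force: [-14.4, -2.1, 14.0]
finger_gap: 0.0336
```

Wall contact felt. I'll ease off slightly, open, and back out along the tool axis.

```bash
python3 -m creep '{"translation":[[-0.03,0,0],[-0.04,0,0],[-0.04,0,0]],"angular":[[0,-0.05,0],[0,-0.05,0],[0,-0.05,0]],"gripper":[0.8,0.8,0.8]}' 30
python3 -m creep '{"translation":[[0,0,0],[0,0,0],[0,0,0],[0,0,0],[0,0,0]],"angular":[[0,0,0],[0,0,0],[0,0,0],[0,0,0],[0,0,0]],"gripper":[0.5,0.4,0.4,0.4,0.4]}' 30
python3 - <<'E'
from h import *
t=eyes.snapshot("top"); s=eyes.snapshot("scene"); w=eyes.snapshot("wrist"); cv2.imwrite("pics/w17.png",w[:,:,::-1]); crop(t,370,180,480,345,3.6,"pics/t17c.png"); crop(s,300,140,480,370,2.6,"pics/s17c.png")
E
```

```text
time: 20.42
ee_pos: [0.6019, 0.0698, 0.1083]
tool_rot: [[0.499, 0.044, 0.865], [0.022, -0.999, 0.038], [0.866, 0.0, -0.5]]
wrist_force: [7.4, 1.2, 5.4]
finger_gap: 0.0334
time: 20.83
ee_pos: [0.6001, 0.0697, 0.1039]
tool_rot: [[0.506, 0.044, 0.861], [0.022, -0.999, 0.038], [0.862, 0.0, -0.507]]
wrist_force: [0.0, -0.3, 0.7]
finger_gap: 0.0513
```

View pics/s17c.png

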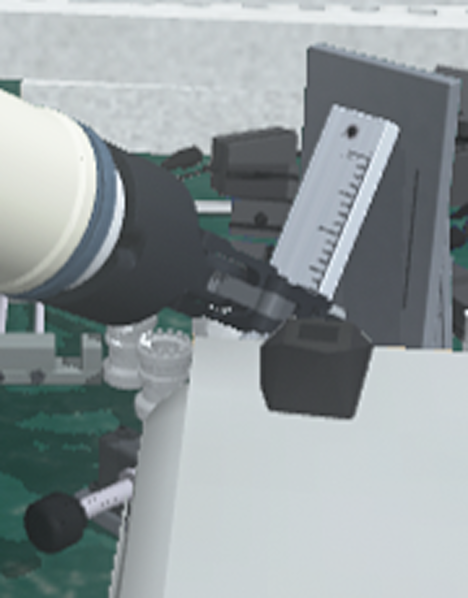

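View pics/w17.png

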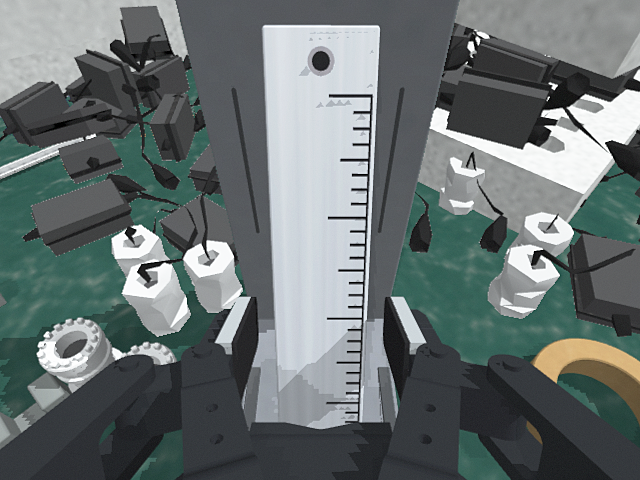

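```bash
python3 -m creep '{"translation":[[-0.2,-0.01,0.2],[-0.4,-0.02,0.5],[-0.6,-0.03,0.9],[-0.8,-0.03,1.4],[-1,-0.04,2],[-1.2,-0.05,2.6],[-1.4,-0.06,3.4],[-1.6,-0.07,4.4],[-1.8,-0.08,5.4],[-2,-0.08,6.4]],"angular":[[0,0,0],[0,0,0],[0,0,0],[0,0,0],[0,0,0],[0,0,0],[0,0,0],[0,0,0],[0,0,0],[0,0,0]],"gripper":[0.35,0.35,0.35,0.35,0.35,0.35,0.35,0.35,0.35,0.35]}' 30
python3 - <<'E'
from h import *
o=telemetry.get_obs(); np.savez("w18.npz",p=o["ee_pos"],R=o["tool_rot"]); print(o["joint_positions"])
t=eyes.snapshot("top"); s=eyes.snapshot("scene"); w=eyes.snapshot("wrist"); cv2.imwrite("pics/w18.png",w[:,:,::-1]); cv2.imwrite("pics/t18.png",t[:,:,::-1]);crop(t,370,180,480,345,3.6,"pics/t18c.png"); crop(s,300,140,480,370,2.6,"pics/s18c.png")
E
```

```text
time: 21.82
ee_pos: [0.5576, 0.0691, 0.2659]
tool_rot: [[0.509, 0.043, 0.86], [0.022, -0.999, 0.036], [0.861, 0.001, -0.509]]
wrist_force: [0.6, -0.4, 0.3]
finger_gap: 0.0553
[ 0.0827428  -0.85587198  2.20507611 -0.05067546  0.75668064  1.62730116]
```

View pics/s18c.png

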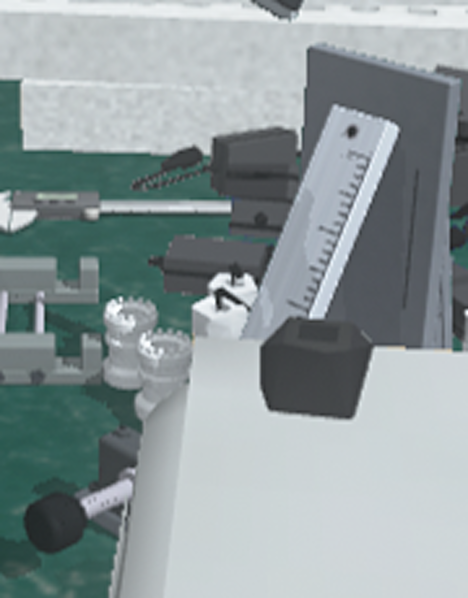

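View pics/w18.png

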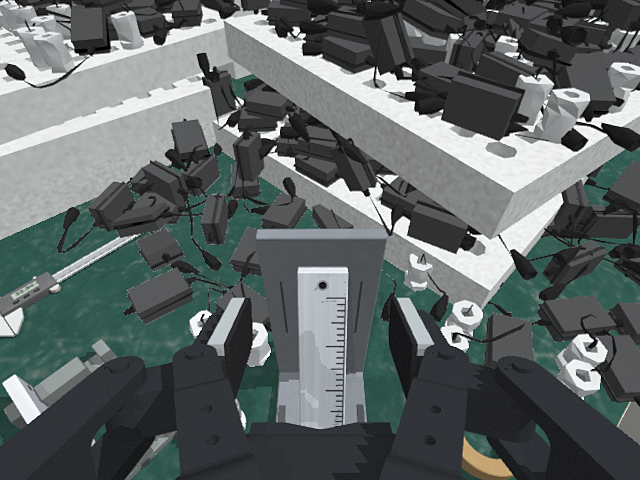

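View pics/t18c.png

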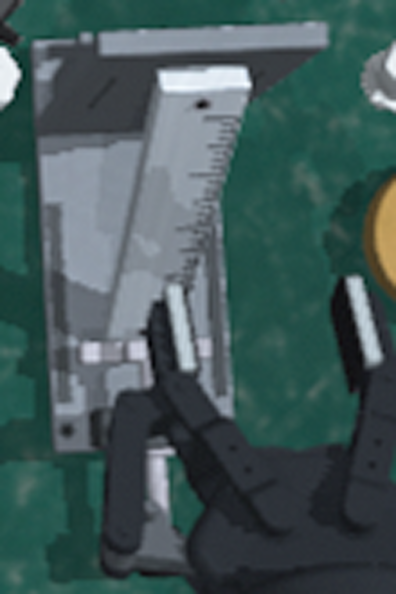

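The bar stays leaning by itself. Backing away, levelling the tool and looking at the foot and stop.

```bash
python3 -m creep '{"translation":[[-0.1,0,0],[-0.3,0,0],[-0.6,0,0],[-1,-0.05,-0.1],[-1.5,-0.1,-0.3],[-2,-0.1,-0.5],[-2.6,-0.15,-0.8],[-3.2,-0.15,-1.1],[-3.9,-0.15,-1.4],[-3.9,-0.15,-1.4]],"angular":[[-0.06,1.4,0],[-0.12,2.8,0],[-0.18,4.2,0],[-0.24,5.6,0],[-0.3,7,0],[-0.36,8.4,0],[-0.42,9.8,0],[-0.48,11,0],[-0.52,11.9,0],[-0.52,11.9,0]],"gripper":[0.35,0.35,0.35,0.35,0.35,0.35,0.35,0.35,0.35,0.35]}' 30
python3 - <<'E'
from h import *
o=telemetry.get_obs(); np.savez("w19.npz",p=o["ee_pos"],R=o["tool_rot"]); print(o["joint_positions"])
w=eyes.snapshot("wrist"); t=eyes.snapshot("top"); cv2.imwrite("pics/w19.png",w[:,:,::-1]); cv2.imwrite("pics/t19.png",t[:,:,::-1])
crop(t,370,180,480,345,3.6,"pics/t19c.png")
E
```

```text
time: 22.8
ee_pos: [0.4594, 0.0654, 0.2274]
tool_rot: [[0.999, 0.044, -0.011], [0.044, -0.999, -0.002], [-0.011, 0.001, -1.0]]
wrist_force: [1.0, -0.3, -0.8]
finger_gap: 0.0552
[ 6.86061682e-02 -2.70815256e-01  1.61181110e+00 -8.70757454e-04
  1.81130081e+00  1.59529112e+00]
```

View pics/w19.png

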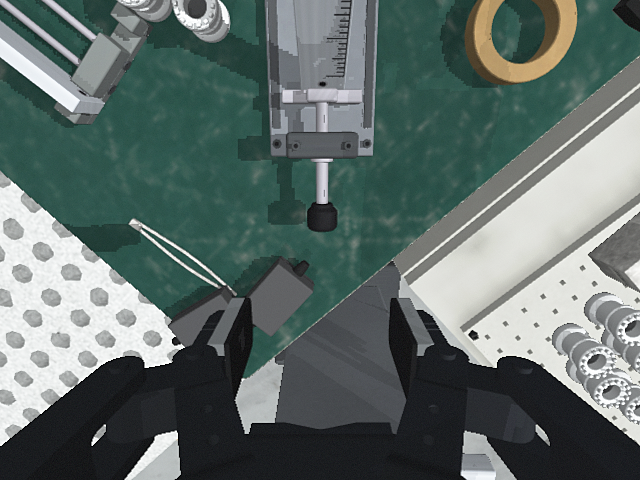

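View pics/t19c.png

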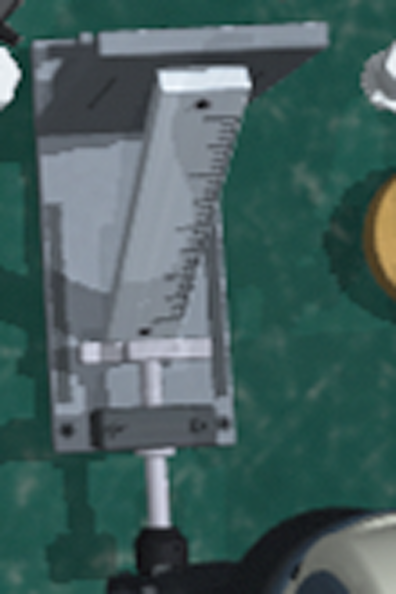

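Run:
```python
from h import *
w=cv2.imread("pics/w19.png")[:,:,::-1]; crop(w,255,0,395,240,2.5,"pics/w19c.png"); crop(w,270,55,375,115,7,"pics/w19d.png")
d=np.load("w19.npz"); c=cam("wrist",dict(ee_pos=d["p"],tool_rot=d["R"]))
def rest(X): r=X[:2]-[0.5097+.098*.999,0.0657+.098*.0436]; a=np.radians(2.5); return np.round([r@[np.cos(a),np.sin(a)],r@[-np.sin(a),np.cos(a)]],4)
for n,p,z in [("LF",(268,156),.01),("RF",(373,156),.01),("knob",(321.5,217),.034),("stopL",(282,90),.03),("stopR",(362,90),.03)]: print(n,rest(plane(c,[p],z)[0]))
```

```text
LF [-0.0984  0.0466]
RF [-0.0984 -0.0455]
knob [-0.1476 -0.0002]
stopL [-0.0463  0.0309]
stopR [-0.0464 -0.0321]
```

View pics/w19c.png

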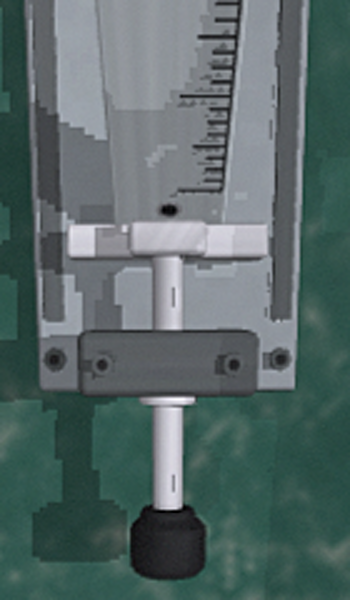

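View pics/w19d.png

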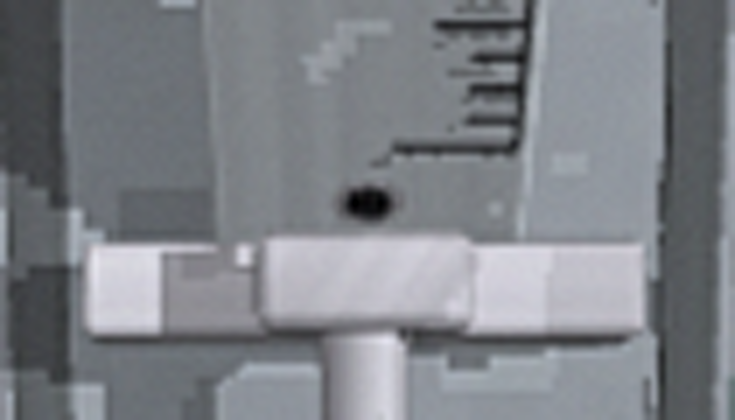

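Run:
```python
from h import *
d=np.load("w19.npz"); cw=cam("wrist",dict(ee_pos=d["p"],tool_rot=d["R"])); ct=cam("top"); cs=cam("scene")
def rest(X): r=X[:2]-[0.5097+.098*.999,0.0657+.098*.0436]; a=np.radians(2.5); return np.round([r@[np.cos(a),np.sin(a)],r@[-np.sin(a),np.cos(a)],X[2]],4)
def P(c):
    K,p,R=c; E=np.diag([1,-1,-1])@R.T; return K@np.c_[E,-E@p]
def tri(c1,p1,c2,p2):
    X=cv2.triangulatePoints(P(c1),P(c2),np.array(p1,float),np.array(p2,float))[:,0]; return X[:3]/X[3]
s=eyes.snapshot("scene"); cv2.imwrite("pics/s20.png",s[:,:,::-1]); t=cv2.imread("pics/t19.png")
def hole(img,x0,y0,x1,y1):
    g=255-cv2.cvtColor(img,cv2.COLOR_BGR2GRAY)[y0:y1,x0:x1].astype(float); g=np.clip(g-np.median(g)-35,0,None); ys,xs=np.mgrid[y0:y1,x0:x1]; return [(g*xs).sum()/g.sum(),(g*ys).sum()/g.sum()]
ht=hole(t,421,204,431,212); hs=hole(s[:,:,::-1],430,186,440,195); hb=hole(t,406,269,415,275); hw=hole(cv2.imread("pics/w19.png"),317,80,328,88)
print(ht,hs,hb,hw)
a=tri(ct,ht,cs,hs); b=tri(ct,hb,cw,hw)
print("tophole",rest(a),"exp .0452 0 .1834"); print("bothole",rest(b),"exp -.0393 0 .0244", "dist",np.linalg.norm(a-b), "angle",np.degrees(np.arctan2((a-b)[2],rest(a)[0]-rest(b)[0])))
print("bot on plane: wrist",rest(plane(cw,[hw],.0244)[0]),"top",rest(plane(ct,[hb],.0244)[0]), "stop edge top", )
print("top on plane .1834:",rest(plane(ct,[ht],.1834)[0]),rest(plane(cs,[hs],.1834)[0]))
v=t[:,:,::-1].copy()
crop(s,390,150,480,290,4,"pics/s20c.png"); crop(t[:,:,::-1],385,180,465,290,5.4,"pics/t20c.png")
```

```text
[np.float64(425.6859716859717), np.float64(208.5855855855856)] [np.float64(434.8784090909091), np.float64(190.14886363636364)] [np.float64(409.7564102564103), np.float64(271.73333333333335)] [np.float64(322.117210070161), np.float64(83.57449442839456)]
tophole [0.0441 0.0003 0.1833] exp .0452 0 .1834
bothole [-0.0409 -0.0007  0.0206] exp -.0393 0 .0244 dist 0.1835759011239647 angle 62.4199886636894
bot on plane: wrist [-0.0411 -0.0007  0.0244] top [-0.0411  0.0001  0.0244] stop edge top
top on plane .1834: [0.0442 0.0002 0.1834] [0.0438 0.0002 0.1834]
```

View pics/s20c.png

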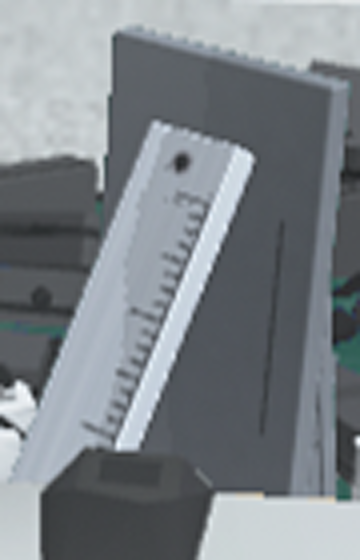

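View pics/t20c.png

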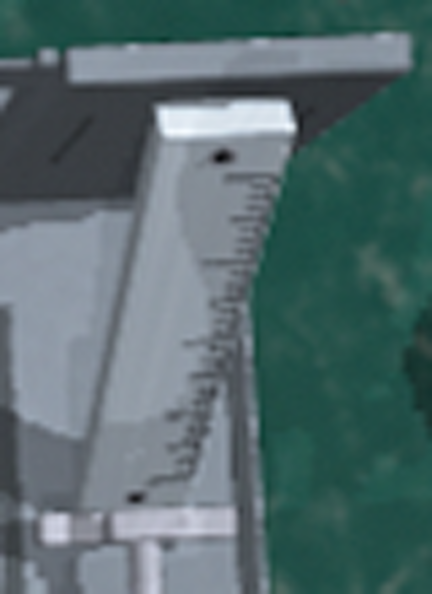

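All checks agree within about 2 mm: both holes are where a bar at 62° touching stop and wall should have them, and the lateral offset is under 1 mm. The knob is at the middle click and the gripper is clear, so I'm handing in.

Run:
```python
from workcell import telemetry, ticket
o=telemetry.get_obs(); print(o["time"],o["wrist_force"],o["finger_gap"]); print(ticket.job_done())
```

```text
22.95 [ 0.0438827   0.61342968 -0.26741421] 0.05536083013980332
the job is handed in; nothing more can be done
None
```

The scale bar is leaning on the viewing rest with the toe stop at its middle click, and I handed the job in at 22.95 s. `job_done()` gives no verdict.

**What I did:**
- **Toe stop:** I pulled the knob 20 mm to the middle click and let it go.
- **Laying flat:** I lifted the long bar out of the rack and tipped it flat on the bench, graduated face up. I used a spot about 15 mm to the right of the suggested one, to miss a cable loop.
- **Leaning:** I took the bar again across its width and set its foot on the base against the stop. I then leaned it to the wall, let go and backed off.

**Last checks:**
- **Toe position:** the knob measured 148 mm in front of the rest's origin, against 147 mm expected at the middle click. While I pressed the bar against the stop (up to about 10 N) it gave by only about 0.5 mm.
- **Bar position:** the two holes in the bar put it at about 62.4°, less than 1 mm off the middle, square, with the graduated face outwards. The bar stayed put after release.
- **Robot:** the gripper was clear of everything, with about 0 N at the wrist.

**Disagreements:**
- **Position offsets:** the holes came out 1–2 mm closer to the front than calculated, and the stop's edge about 2 mm. I take this as calibration error.
- **Foot contact:** the pictures can't rule out a gap of about 0.5 mm between foot and stop. The force readings just before release showed the foot pressed against the stop.

The couplings were not touched and the short bar stayed in the rack.

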